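# Pack the sampling cups into the kit case

## Task

Open the grey kit case by lifting its lid right back until it rests on its stop. Then stand one of the three white sampling cups upright on the floor inside the case and nest the other two into it, one inside the other and fully home, so that all three make one upright stack in the case. Leave the lid resting open, and don't disturb the bottle, the jar or the carton.

Things in the scene. Friction and masses are not known exactly. Their poses are not given: they have to be found in the camera images.
- case: grey plastic kit case, fixed to the bench; open-topped body 170 mm (its x) by 210 mm (its y) by 115 mm high, walls and floor 5 mm; origin: centre of the underside, its x points from the front towards the hinge side, z up. Closed by a lid 50 mm deep (165 mm high in all)
- lid (a joint): angle of the case's lid, rad: 0 closed, grows as it lifts, 1.75 resting on its stop (a little past upright). The lid is a hollow tray 170 x 210 x 50 mm, walls 5 mm, about 0.35 kg, free to swing: it falls shut if let go below about 1.2 and falls back onto its stop above that
- lid_handle (a point): middle of the black round handle bar (10 mm thick, 100 mm long along the case's y, on two end posts) on top of the lid, 30 mm off the lid's top face and 148 mm from the hinge side, near the front edge; moves with the lid
- lid_hinge (a point): middle of the lid's hinge line along the case's far rim, 115 mm above the bench; the hinge axis is the case's y
- cup_a: one of three identical loose white plastic cups, upright, open on top, 84 mm high, 70 g: foot 36 mm across, tapering out to 51 mm at 50 mm height, then a step to a straight collar 62 mm across (50 to 84 mm height); wall 3 mm, mouth 56 mm inside. Origin: centre of the underside, z up its axis. Nested, the collar's underside rests on the lower cup's rim: origin 34 mm above the lower's
- cup_b: one of three identical loose white plastic cups, upright, open on top, 84 mm high, 70 g: foot 36 mm across, tapering out to 51 mm at 50 mm height, then a step to a straight collar 62 mm across (50 to 84 mm height); wall 3 mm, mouth 56 mm inside. Origin: centre of the underside, z up its axis. Nested, the collar's underside rests on the lower cup's rim: origin 34 mm above the lower's
- cup_c: one of three identical loose white plastic cups, upright, open on top, 84 mm high, 70 g: foot 36 mm across, tapering out to 51 mm at 50 mm height, then a step to a straight collar 62 mm across (50 to 84 mm height); wall 3 mm, mouth 56 mm inside. Origin: centre of the underside, z up its axis. Nested, the collar's underside rests on the lower cup's rim: origin 34 mm above the lower's
- reagent_bottle: bystander: clear glass bottle with a cap, 64 mm across, 150 mm high; origin: centre of the underside
- sample_jar: bystander: amber jar with black cap, 68 mm across, 85 mm high; origin: centre of the underside
- carton: bystander: cardboard box 90 x 130 x 70 mm high; origin: centre of the underside
Things that resemble listed ones, but are neither listed nor needed, are in the scene too. What is shaped like the cup_a but purple or yellow is not meant.

How it is judged:
By the outcome, as a careful person would: the job done as asked, in the order asked, and still so for the second after the job is handed in, with the robot touching nothing.
It also fails if it takes over 72 s, if anything falls off the work surface, if the arm or the gripper's body presses on something with over 40 N, if the wrist force passes 120 N, or if a joint passes its speed limit or range.

## Robot

A 7-joint arm with a two-finger parallel gripper is mounted at the origin on the work surface. World frame = base frame: x ahead of the robot, y to its left, z up, the work surface at z = 0. Lengths are in m, angles in rad, forces in N, time in s.
With the tool pointing down it reaches from about 0.4 to 0.85 m from the base axis. Payload 4.5 kg.
Tool frame: the origin (TCP) lies on the centre line of the jaws, within the pads' length; the fingertips stand 8 mm ahead of it and the grasp point (between the pads) lies 11 mm behind it; z points along the fingers, x is the direction in which the jaws open and shut, and the axes are right-handed (so a half turn about z gives the same grasp; the last joint's range is limited). The gripper opens to 88 mm and grips with 3 to 60 N. Pads are 18 mm wide; open, the fingers measure 123 mm over their backs; the gripper's body (75 mm by 187 mm) begins 45 mm behind the grasp point.
Start: joints at [1.149, 0.689, -0.195, 1.565, 0.157, 0.902, -0.215], TCP at [0.275, -0.561, 0.247] pointing down, gripper open.
Joint ranges: [-3.01, 3.01], [-0.46, 2.08], [-1.47, 1.51], [0.13, 2.56], [-1, 4.14], [0.04, 2.09], [-2.66, 2.66]. Speed limits (rad/s): [2.57, 2.57, 3.14, 3.14, 3.14, 3.14, 3.14].

## Interface

Orientations are given as a unit quaternion [x, y, z, w].
In Python, from plant import r gives the robot as it stands.
- The arm moves only by the shell command python3 -m pendant 'ROWS' [FORCE]. ROWS is JSON, a list of rows, each a list of 3 entries, a list of its own where there are three numbers: the turn, a rotation vector about the tool's x, y, z in rad, then the shift along the tool's x, y, z in m, then the opening, from 0 (shut) to 1 (fully open). In form: [[[wx, wy, wz], [tx, ty, tz], claw], ...]. A call has 1 to 10 rows; each row is the pose to reach, as a shift and turn from the pose commanded when the call began, along the tool's axes at that moment; what a row does not reach only later rows make up. A row lasts 1/10 s, in which the tool goes at most 50 mm and 8.59 degrees, less where a joint would pass 70% of its speed; a pose out of reach is approached as far as the arm can. A call with a gripper value outside its range is refused whole. The fingers move at their own pace and stop on an object; FORCE is the grip in N (left out, the last holds). Time passes only in rows, so rows that repeat a pose let the fingers close. It gives the time, the measured TCP pose, the force and the opening at its end, in the units of the state.
- r.get_state(): the state, without advancing time (a new reading comes with each control period).
- r.snapshot(name): name is "side" or "top"; returns a dict with "image" (420x560x3 uint8, red, green, blue), "mtx" (3x3 intrinsics, pixels), "R" (3x3) and "t" (3): a world point X has camera coordinates R X + t. Camera axes: x right, y down, z forward; pixel columns grow to the right and rows downward; lengths in m; the calibration is good to about 2 mm. A picture is of the moment at which its call begins. There is no depth.
- r.finish_job(): hands the job in, once; it reports no verdict.
The state is a dict: "clock": time; "q": joint angles; "qd": joint speeds; "joint_torque": joint torques, N m; "tool_pos": TCP position; "eef_rot": TCP orientation; "contact_force": force on the tool from outside, world axes, zero at the start; "moment": the same for the moment, N m; "opening": opening from 0.0 (shut) to 1.0 (fully open).
Only numpy, scipy, OpenCV 4.12 (cv2) and the standard library are available. Lean on these libraries where they do the work, as an engineer would, in place of code of your own. Each camera call takes 0.05 s, during which the arm holds its last target. There are 200 camera calls.

## Working session

There is one attempt and no reset: what is moved stays moved. The work goes in short steps, Python scripts to look and compute and a shell command to move; the robot and the scene stay as the last step left them, time stands still between calls to the robot, and variables do not carry over. Pictures are saved under pics/ and viewed, about 8 in all and at most 12, crops included, and the job is handed in when it is done.

```bash
mkdir -p pics; ls; python3 - <<'E'
from plant import r
import cv2,numpy as np
print(r.get_state())
for n in("side","top"):
    s=r.snapshot(n); cv2.imwrite(f"pics/{n}0.png",s["image"][:,:,::-1]); print(n,s["mtx"].tolist(),np.round(s["R"],4).tolist(),np.round(s["t"],4).tolist(), (-s["R"].T@s["t"]).round(3))
E
```

```text
pics
{'clock': 0.0, 'q': array([ 1.14881638,  0.68999828, -0.19451485,  1.5663438 ,  0.1573287 ,
        0.9025015 , -0.21511073]), 'qd': array([-1.30390071e-03, -6.76378820e-04,  1.45669335e-03,  1.01926420e-03,
        3.71868045e-04, -8.26345902e-04, -1.92444864e-05]), 'joint_torque': array([ 1.68858105e-04, -5.27564156e+01, -1.26668505e+00, -1.53431028e+01,
       -5.25977416e-02,  6.47921377e-03,  1.33085182e-04]), 'tool_pos': array([ 0.27477863, -0.56066595,  0.24590119]), 'eef_rot': array([ 8.48600098e-01, -5.29034038e-01, -8.25807230e-04, -4.23265275e-04]), 'contact_force': array([ 0.72269538, -0.34636466,  0.19522489]), 'moment': array([-0.04906475, -0.02135865, -0.04582602]), 'opening': 0.9971971445005022}
side [[537.119011970966, 0.0, 282.06843884360893], [0.0, 537.119011970966, 212.58504172702908], [0.0, 0.0, 1.0]] [[-0.6976, -0.7161, -0.0233], [-0.4023, 0.4184, -0.8143], [0.5929, -0.5587, -0.5799]] [0.4126, 0.283, 1.2796] [-0.357  0.892  0.982]
top [[435.2338453373917, 0.0, 282.9610935675724], [0.0, 435.2338453373917, 203.47096071419546], [0.0, 0.0, 1.0]] [[0.023, -0.9997, -0.0057], [-0.9827, -0.0216, -0.184], [0.1838, 0.0098, -0.9829]] [0.0591, 0.5179, 1.2531] [0.277 0.058 1.327]
```

View pics/side0.png

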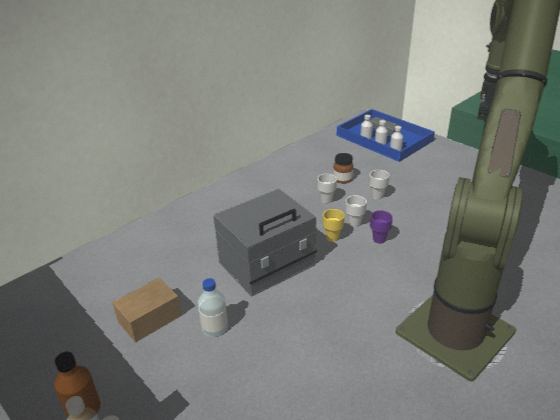

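View pics/top0.png

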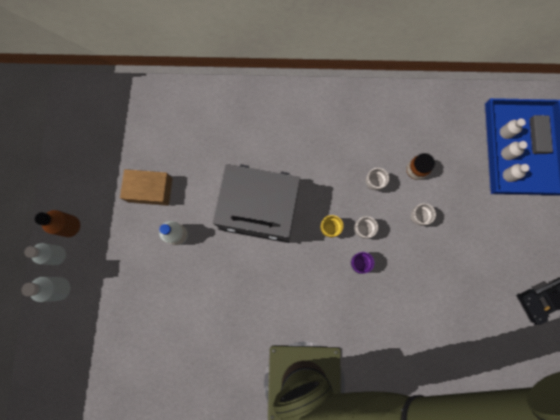

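Side view: closed case at about (265,240), white cups at (327,187), (379,183), (356,209), with yellow and purple decoys next to them. Top view: lid at about (258,202), handle at (255,220), white cup rims at (378,178), (367,227), (425,214).

```bash
cat > h.py <<'E'
import numpy as np,cv2
from scipy.spatial.transform import Rotation as Ro
def ray(s,u,v,z):
    K,R,t=s["mtx"],s["R"],s["t"]; c=-R.T@t; d=R.T@np.linalg.solve(K,[u,v,1.]); return c+d*(z-c[2])/d[2]
def proj(s,X):
    p=s["mtx"]@(s["R"]@np.asarray(X,float)+s["t"]); return p[:2]/p[2]
def tri(s1,p1,s2,p2):
    P=[s["mtx"]@np.c_[s["R"],s["t"]] for s in(s1,s2)]
    X=cv2.triangulatePoints(P[0],P[1],np.array(p1,float).reshape(2,1),np.array(p2,float).reshape(2,1)); return (X[:3]/X[3]).ravel()
def rel(st,X,yaw):  # target TCP pos X, tool down with tool x at yaw -> rotvec, shift in tool axes (measured pose)
    R0=Ro.from_quat(st["eef_rot"]); c,s=np.cos(yaw),np.sin(yaw)
    R1=Ro.from_matrix(np.array([[c,s,0],[s,-c,0],[0,0,-1]]))
    return (R0.inv()*R1).as_rotvec().round(3), R0.inv().apply(np.asarray(X)-st["tool_pos"]).round(4)
E
python3 - <<'E'
from h import *; from plant import r
S={n:r.snapshot(n) for n in("top","side")}
for n,s in S.items():
    im=s["image"]; hsv=cv2.cvtColor(im,cv2.COLOR_RGB2HSV)
    x0,x1,y0,y1=(345,445,150,250) if n=="top" else (305,400,165,230)
    print(n)
    m=np.zeros(im.shape[:2],np.uint8); sub=(hsv[...,1]<40)&(hsv[...,2]>(165)); m[y0:y1,x0:x1]=sub[y0:y1,x0:x1]*255
    for c in cv2.findContours(m,cv2.RETR_EXTERNAL,cv2.CHAIN_APPROX_NONE)[0]:
        if cv2.contourArea(c)>40:
            print("cup",cv2.boundingRect(c),cv2.contourArea(c),cv2.fitEllipse(c)); 
    big=cv2.resize(im[140:290,200:450] if n=="top" else im[160:300,200:420],None,fx=3.2,fy=3.2,interpolation=cv2.INTER_CUBIC)
    cv2.imwrite(f"pics/{n}1.png",big[:,:,::-1])
    # handle dark pixels inside lid
    x0,x1,y0,y1=(225,288,205,236) if n=="top" else (255,300,205,238)
    g=im[...].max(2); d=np.zeros_like(g); d[y0:y1,x0:x1]=(g[y0:y1,x0:x1]<32)*255
    for c in cv2.findContours(d,cv2.RETR_EXTERNAL,cv2.CHAIN_APPROX_NONE)[0]:
        if cv2.contourArea(c)>20: print("handle",cv2.minAreaRect(c),cv2.boundingRect(c))
E
```

```text
top
cup (367, 220, 10, 17) 74.0 ((370.903076171875, 227.50494384765625), (9.631470680236816, 15.584613800048828), 0.7743545770645142)
cup (423, 207, 9, 17) 69.5 ((427.19586181640625, 214.7095489501953), (7.63937520980835, 16.60783576965332), 172.34202575683594)
cup (378, 172, 10, 15) 66.5 ((382.35919189453125, 178.785888671875), (8.292396545410156, 14.533003807067871), 170.46385192871094)
handle ((252.04055786132812, 220.75677490234375), (38.79816436767578, 2.46598482131958), 9.462322235107422) (233, 217, 39, 9)
side
cup (346, 195, 21, 21) 187.0 ((355.38055419921875, 204.17398071289062), (14.523760795593262, 22.58591079711914), 40.31943893432617)
cup (317, 171, 27, 21) 193.0 ((329.38079833984375, 181.02549743652344), (13.886757850646973, 27.32651138305664), 60.90190505981445)
cup (369, 170, 21, 18) 156.0 ((378.09625244140625, 177.9153594970703), (14.664227485656738, 20.19268035888672), 56.012855529785156)
```

View pics/top1.png

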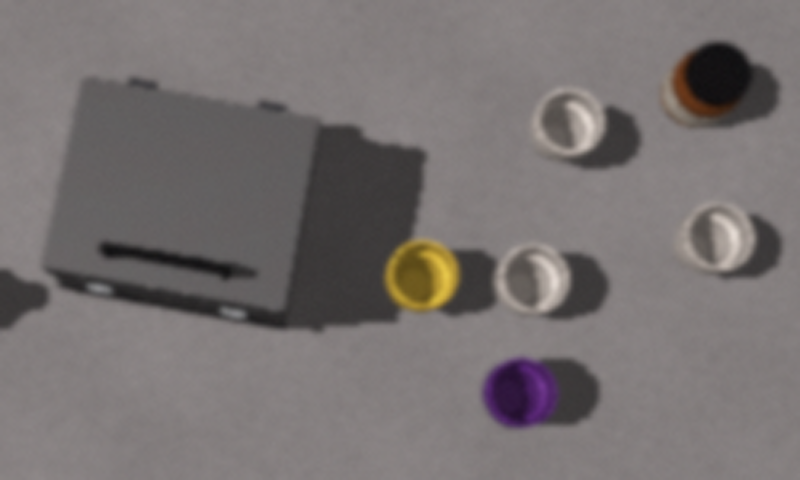

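The crop (3.2x, offset 200,140) shows the lid's top face with corners at (86,78), (318,122), (285,312), (45,270) and the handle from (103,247) to (230,270). White rims are centred at (571,122), (536,277) and (721,235).

```bash
python3 - <<'E'
from h import *; from plant import r
s=r.snapshot("top")
f=lambda u,v,z:ray(s,200+u/3.2,140+v/3.2,z).round(4)
C=[f(u,v,.165) for u,v in((86,78),(318,122),(285,312),(45,270))]
for i in range(4): print(C[i],np.linalg.norm(C[i]-C[i-1]).round(4))
print("ctr",np.mean(C,0)); h0,h1=f(103,247,.195),f(230,270,.195); H=ray(s,252.04,220.76,.195); print("handle",h0,h1,H)
d=h0-h1; print("handle dir yaw",np.arctan2(d[1],d[0]))
y=np.mean([np.arctan2(*(C[0]-C[1])[1::-1]),np.arctan2(*(C[3]-C[2])[1::-1])]);print("lid y yaw",y)
for n,p in dict(a=(571,122),b=(536,277),c=(721,235),yel=(422,275),pur=(521,394)).items(): print(n,f(*p,.084))
side=r.snapshot("side")
for n,p in dict(a=(571,122),b=(536,277),c=(721,235)).items(): print(n,proj(side,f(*p,.084)))
print("handle in side",proj(side,H), "jar",f(718,75,.085))
for ps in (0,): 
  print(rel(r.get_state(),[*H[:2],.28],y-np.pi/2), rel(r.get_state(),[*H[:2],.28],y+np.pi/2))
E
```

```text
[0.6011 0.2271 0.165 ] 0.17
[0.5664 0.0261 0.165 ] 0.204
[0.4023 0.0511 0.165 ] 0.166
[0.4332 0.2539 0.165 ] 0.2051
ctr [0.50075 0.13955 0.165  ]
handle [0.4493 0.2021 0.195 ] [0.4326 0.097  0.195 ] [0.44097869 0.14943282 0.195     ]
handle dir yaw 1.4132174105536746
lid y yaw 1.4097184721696854
a [ 0.5915 -0.208   0.084 ]
b [ 0.4476 -0.1741  0.084 ]
c [ 0.4895 -0.3414  0.084 ]
yel [ 0.4471 -0.0718  0.084 ]
pur [ 0.343  -0.1596  0.084 ]
a [328.55537388 177.65738778]
b [357.24979479 199.66390282]
c [380.47459207 173.30629342]
handle in side [279.42589928 216.29875848] jar [ 0.6388 -0.3438  0.085 ]
(array([-0.   ,  0.001, -0.954]), array([-0.5649, -0.4618, -0.0332])) (array([1.000e-03, 0.000e+00, 2.188e+00]), array([-0.5649, -0.4618, -0.0332]))
```

View pics/side1.png

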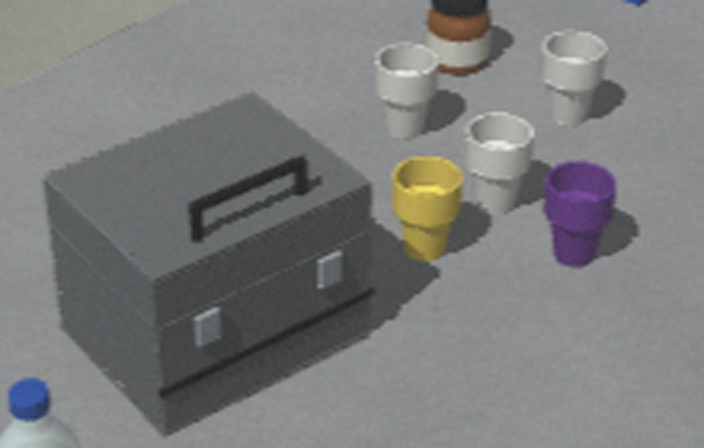

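```bash
R1='[[0,0,-0.954],[-0.224,-0.36,-0.05],0.5]'; python3 -m pendant '[[[0,0,-0.954],[-0.224,-0.36,-0.05],0.5],[[0,0,-0.954],[-0.224,-0.36,-0.05],0.5],[[0,0,-0.954],[-0.224,-0.36,-0.05],0.5],[[0,0,-0.954],[-0.224,-0.36,-0.05],0.5],[[0,0,-0.954],[-0.224,-0.36,-0.05],0.5],[[0,0,-0.954],[-0.224,-0.36,-0.05],0.5],[[0,0,-0.954],[-0.224,-0.36,-0.05],0.5],[[0,0,-0.954],[-0.224,-0.36,-0.05],0.5],[[0,0,-0.954],[-0.224,-0.36,-0.05],0.5],[[0,0,-0.954],[-0.565,-0.462,-0.033],0.5]]' 15; python3 -c "
from plant import r
from h import *
s=r.get_state();print(s['q'].round(2),rel(s,[.441,.149,.25],-.161))"
```

```text
clock: 1.3
tool_pos: [0.495, -0.1531, 0.2948]
eef_rot: [0.997, -0.082, 0.003, 0.0]
contact_force: [0.4, 0.7, -0.2]
opening: 0.5
[ 0.51  0.51 -0.47  1.82  0.3   0.88 -0.26] (array([ 0.   , -0.005, -0.003]), array([-0.1029, -0.2892,  0.0442]))
```

```bash
python3 -m pendant '[[[0,-0.005,-0.003],[-0.103,-0.289,0.044],0.45],[[0,-0.005,-0.003],[-0.103,-0.289,0.044],0.45],[[0,-0.005,-0.003],[-0.103,-0.289,0.044],0.45],[[0,-0.005,-0.003],[-0.103,-0.289,0.044],0.45],[[0,-0.005,-0.003],[-0.103,-0.289,0.044],0.45],[[0,-0.005,-0.003],[-0.103,-0.289,0.044],0.45],[[0,-0.005,-0.003],[-0.103,-0.289,0.044],0.45],[[0,-0.005,-0.003],[-0.103,-0.289,0.044],0.45],[[0,-0.005,-0.003],[-0.103,-0.289,0.044],0.45]]'; python3 -c "
from plant import r
from h import *
s=r.get_state();print(s['q'].round(2),rel(s,[.441,.149,.192],-.161))
for n in('side',):
  a=r.snapshot(n)['image'];cv2.imwrite('pics/s2.png',cv2.resize(a[120:300,180:400],None,fx=3,fy=3)[:,:,::-1])"
```

```text
clock: 2.2
tool_pos: [0.4365, 0.148, 0.2503]
eef_rot: [0.997, -0.08, -0.002, 0.001]
contact_force: [0.3, -0.5, -0.7]
opening: 0.451
[-0.13  0.5  -0.44  2.03  0.33  0.69 -0.94] (array([0.001, 0.005, 0.002]), array([ 0.0046, -0.0018,  0.0582]))
```

View pics/s2.png

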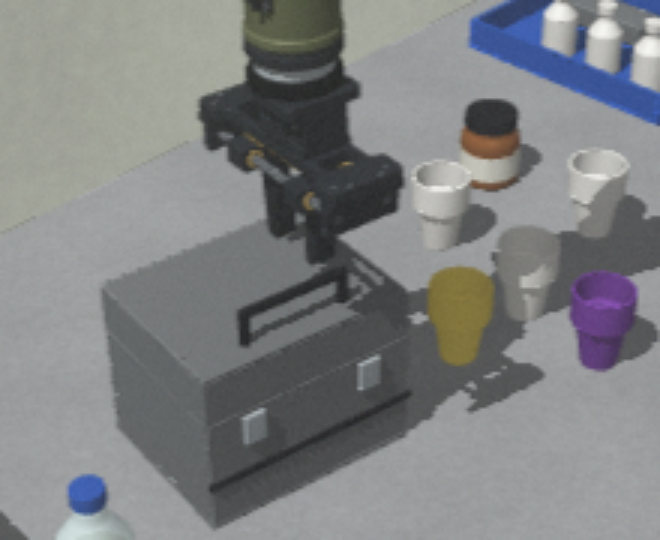

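The gripper (fingers at (280,220) and (320,250)) straddles the handle bar (240,320)-(345,280). Now lower and grip.

```bash
python3 -m pendant '[[[0,0.003,0],[0.003,-0.001,0.03],0.45],[[0,0.003,0],[0.003,-0.001,0.058],0.45],[[0,0.003,0],[0.003,-0.001,0.058],0.4],[[0,0.003,0],[0.003,-0.001,0.058],0],[[0,0.003,0],[0.003,-0.001,0.058],0],[[0,0.003,0],[0.003,-0.001,0.058],0],[[0,0.003,0],[0.003,-0.001,0.058],0],[[0,0.003,0],[0.003,-0.001,0.058],0]]' 15
python3 - <<'E'
from plant import r
from h import *
st=r.get_state(); print(st['tool_pos'])
R0=Ro.from_quat(st["eef_rot"]); X=np.array([np.cos(.161),-np.sin(.161),0])
for th in np.arange(0,1.76,.2).tolist()+[1.65,1.7,1.75]:
    p=lambda t:.168*np.array([np.cos(2.646-t),np.sin(2.646-t)])
    d=p(th)-p(0); w=d[0]*X+[0,0,d[1]]; print(round(th,2),R0.inv().apply(w).round(4))
E
```

```text
clock: 3.05
tool_pos: [0.4406, 0.1499, 0.1934]
eef_rot: [0.997, -0.079, 0.001, -0.0]
contact_force: [3.2, -1.4, 6.2]
opening: 0.103
[0.44064673 0.14990473 0.19336365]
0.0 [0. 0. 0.]
0.2 [ 0.0189  0.     -0.0277]
0.4 [ 0.0428  0.     -0.0512]
0.6 [ 0.071   0.0001 -0.0694]
0.8 [ 1.022e-01  1.000e-04 -8.160e-02]
1.0 [ 0.1353  0.0002 -0.0874]
1.2 [ 0.1688  0.0002 -0.0866]
1.4 [ 0.2015  0.0003 -0.079 ]
1.6 [ 0.2321  0.0004 -0.0652]
1.65 [ 0.2392  0.0004 -0.0608]
1.7 [ 0.2461  0.0004 -0.056 ]
1.75 [ 0.2528  0.0004 -0.0509]
```

```bash
python3 -m pendant '[[[0,0,0],[0.009,0,-0.0143],0],[[0,0,0],[0.019,0,-0.0277],0],[[0,0,0],[0.0305,0,-0.040],0],[[0,0,0],[0.043,0,-0.0512],0],[[0,0,0],[0.0565,0,-0.061],0],[[0,0,0],[0.071,0,-0.0694],0],[[0,0,0],[0.071,0,-0.0694],0]]' 
python3 - <<'E'
from plant import r
from h import *
st=r.get_state(); d=st['tool_pos']-[.4406,.1499,.1934]
R0=Ro.from_quat(st["eef_rot"]); X=np.array([np.cos(.161),-np.sin(.161),0])
p=lambda t:.168*np.array([np.cos(2.646-t),np.sin(2.646-t)])
print(d@X,d[2],p(.6)-p(0),st['contact_force'],st['opening'])
for th in (.8,1,1.2,1.4,1.6,1.7):
    e=p(th)-p(.6); print(th, e[0],-e[1])
E
```

```text
clock: 3.75
tool_pos: [0.5083, 0.139, 0.263]
eef_rot: [0.997, -0.079, -0.002, 0.0]
contact_force: [-6.8, -1.1, 9.9]
opening: 0.103
0.06854982631596565 0.06963465195056626 [0.07092413 0.06949261] [-6.75808611 -1.11547778  9.89334445] 0.10348638805671628
0.8 0.031210470688922583 -0.012292612960371596
1 0.06424097508038905 -0.01813962875160277
1.2 0.09777469119809575 -0.01730794530542243
1.4 0.13047473560219025 -0.00983071921630091
1.6 0.16103746071323868 0.0039939561073399354
1.7 0.17513187755932885 0.013123703757447841
```

```bash
python3 -m pendant '[[[0,0,0],[0.0155,0,-0.0065],0],[[0,0,0],[0.031,0,-0.0123],0],[[0,0,0],[0.0475,0,-0.0155],0],[[0,0,0],[0.064,0,-0.0181],0],[[0,0,0],[0.081,0,-0.018],0],[[0,0,0],[0.098,0,-0.0173],0],[[0,0,0],[0.114,0,-0.014],0],[[0,0,0],[0.130,0,-0.0098],0],[[0,0,0],[0.130,0,-0.0098],0]]' 
python3 - <<'E'
from plant import r
from h import *
st=r.get_state(); 
X=np.array([np.cos(.161),-np.sin(.161),0]); d=st['tool_pos']-[.4406,.1499,.1934]
p=lambda t:.168*np.array([np.cos(2.646-t),np.sin(2.646-t)])
print(d@X,d[2],p(1.4)-p(0),st['contact_force'],st['opening'])
s=r.snapshot("side");cv2.imwrite('pics/s3.png',cv2.resize(s['image'][100:300,160:400],None,fx=2.5,fy=2.5)[:,:,::-1])
E
```

```text
clock: 4.65
tool_pos: [0.6394, 0.1178, 0.2708]
eef_rot: [0.997, -0.08, -0.0, -0.0]
contact_force: [1.5, -1.2, 3.1]
opening: 0.107
0.20134642575075734 0.07744981818522759 [0.20139887 0.07932333] [ 1.45392738 -1.19273447  3.07266031] 0.10663751852431248
```

View pics/s3.png

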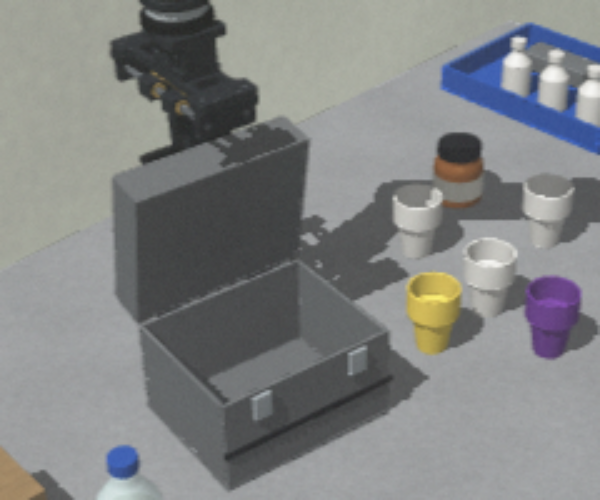

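The lid is lifted to about 1.4 rad at (210,210), the gripper still holds the bar, and the case is empty. Continue to the stop, release slightly and rise.

```bash
python3 -m pendant '[[[0,0,0],[0.0155,0,0.006],0],[[0,0,0],[0.0306,0,0.0138],0],[[0,0,0],[0.0447,0,0.023],0],[[0,0,0],[0.05,0,0.0272],0],[[0,0,0],[0.05,0,0.0272],0],[[0,0,0],[0.05,0,0.0272],0.18],[[0,0,0],[0.05,0,0.0272],0.18],[[0,0,0],[0.05,0,0.0272],0.18]]' 
python3 -m pendant '[[[0,0,0],[0,0,-0.02],0.18],[[0,0,0],[0,0,-0.05],0.18],[[0,0,0],[0,0,-0.10],0.18],[[0,0,0],[0,0,-0.14],0.2]]' 
python3 - <<'E'
from plant import r
from h import *
st=r.get_state()
s=r.snapshot("side");cv2.imwrite('pics/s4.png',cv2.resize(s['image'][100:300,160:400],None,fx=2.5,fy=2.5)[:,:,::-1])
print(st['q'].round(2))
for X,z in(((.4476,-.1741),.2),((.45,-.16),.27)):
  for y in (1.41,1.41-np.pi): print(rel(st,[*X,z],y))
E
```

```text
clock: 5.5
tool_pos: [0.6862, 0.1109, 0.244]
eef_rot: [0.997, -0.078, -0.001, -0.0]
contact_force: [0.6, -0.5, -0.6]
opening: 0.178
clock: 5.9
tool_pos: [0.6863, 0.1114, 0.3861]
eef_rot: [0.997, -0.078, -0.001, -0.001]
contact_force: [1.1, 0.4, 0.5]
opening: 0.202
[-0.03  0.71 -0.45  1.09  0.29  1.39 -0.59]
(array([-3.000e-03,  1.000e-03, -1.567e+00]), array([-0.1907,  0.3194,  0.1863]))
(array([1.000e-03, 3.000e-03, 1.575e+00]), array([-0.1907,  0.3194,  0.1863]))
(array([-3.000e-03,  1.000e-03, -1.567e+00]), array([-0.1907,  0.3051,  0.1163]))
(array([1.000e-03, 3.000e-03, 1.575e+00]), array([-0.1907,  0.3051,  0.1163]))
```

View pics/s4.png

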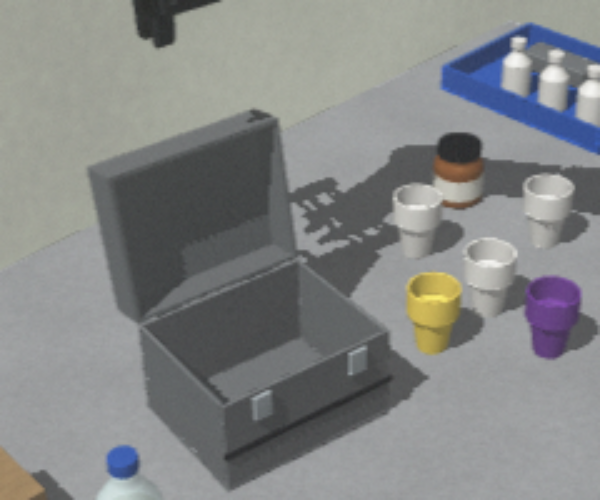

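The lid rests open (190,210) and the gripper is clear. Next, cup b.

```bash
python3 -m pendant '[[[0,0,1.575],[-0.10,0.12,0.02],0.95],[[0,0,1.575],[-0.10,0.12,0.02],0.95],[[0,0,1.575],[-0.10,0.12,0.02],0.95],[[0,0,1.575],[-0.191,0.319,0.186],0.95],[[0,0,1.575],[-0.191,0.319,0.186],0.95],[[0,0,1.575],[-0.191,0.319,0.186],0.95],[[0,0,1.575],[-0.191,0.319,0.186],0.95],[[0,0,1.575],[-0.191,0.319,0.186],0.95],[[0,0,1.575],[-0.191,0.319,0.186],0.95],[[0,0,1.575],[-0.191,0.319,0.186],0.95]]' 
python3 - <<'E'
from plant import r
from h import *
st=r.get_state()
print(st['q'].round(2),rel(st,[.4476,-.1741,.12],1.41-np.pi))
E
```

```text
clock: 6.95
tool_pos: [0.4428, -0.1769, 0.196]
eef_rot: [-0.671, 0.741, 0.004, -0.003]
contact_force: [0.2, 0.0, 0.6]
opening: 0.947
[ 0.31  0.59 -0.04  2.05  0.05  0.52 -1.44] (array([ 0.01 , -0.   ,  0.061]), array([-0.0033, -0.0052,  0.0759]))
```

```bash
python3 -m pendant '[[[0.01,0,0.061],[-0.003,-0.005,0.06],0.95],[[0.01,0,0.061],[-0.003,-0.005,0.076],0.95],[[0.01,0,0.061],[-0.003,-0.005,0.076],0.95]]' 
python3 - <<'E'
from plant import r
from h import *
st=r.get_state()
print(rel(st,[.4476,-.1741,.062],1.41-np.pi))
S=[r.snapshot(n)['image'] for n in("top","side")]
a=cv2.resize(S[0][180:270,310:420],None,fx=4,fy=4,interpolation=2); b=cv2.resize(S[1][150:240,305:415],None,fx=4,fy=4,interpolation=2)
cv2.imwrite('pics/5.png',np.hstack([a[:360],b[:360]])[:,:440*2][:,:,::-1][:, :800])
E
```

```text
clock: 7.25
tool_pos: [0.4509, -0.1701, 0.1197]
eef_rot: [-0.653, 0.757, 0.0, 0.001]
contact_force: [-0.2, 0.8, 0.7]
opening: 0.955
(array([-0.001,  0.002,  0.014]), array([0.0045, 0.0027, 0.0577]))
```

View pics/5.png

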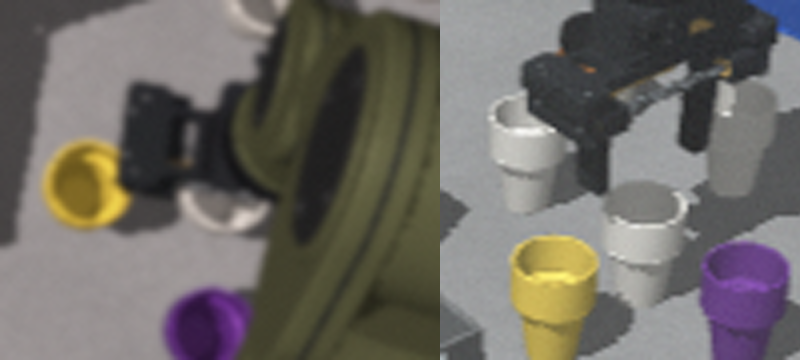

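The gripper fingers (598,190) and (695,150) hover either side of white cup b's rim (645,205). The yellow cup is clear of the left finger.

```bash
python3 -m pendant '[[[0,0.002,0.014],[0.0045,0.0027,0.025],0.95],[[0,0.002,0.014],[0.0045,0.0027,0.058],0.95],[[0,0.002,0.014],[0.0045,0.0027,0.058],0.95],[[0,0.002,0.014],[0.0045,0.0027,0.058],0.5],[[0,0.002,0.014],[0.0045,0.0027,0.058],0.5],[[0,0.002,0.014],[0.0045,0.0027,0.058],0.5],[[0,0.002,0.014],[0.0045,0.0027,0.058],0.5],[[0,0.002,0.014],[0.0045,0.0027,0.058],0.5]]' 12
python3 - <<'E'
from plant import r
from h import *
st=r.get_state()
print(rel(st,[.4476,-.1741,.062],1.41-np.pi), rel(st,[.495,.14,.26],1.41-np.pi))
E
```

```text
clock: 8.15
tool_pos: [0.4517, -0.176, 0.0655]
eef_rot: [-0.648, 0.762, -0.005, 0.003]
contact_force: [0.5, 0.7, 7.2]
opening: 0.715
(array([-0.011, -0.002, -0.001]), array([-0.0012,  0.0044,  0.0035])) (array([-0.011, -0.002, -0.001]), array([-0.3185,  0.0059, -0.195 ]))
```

```bash
python3 -m pendant '[[[0,0,0],[0,0,-0.03],0.5],[[0,0,0],[0,0,-0.08],0.5],[[0,0,0],[0,0,-0.13],0.5],[[-0.011,0,0],[-0.04,0.002,-0.16],0.5],[[-0.011,0,0],[-0.09,0.002,-0.175],0.5],[[-0.011,0,0],[-0.14,0.004,-0.175],0.5],[[-0.011,0,0],[-0.19,0.006,-0.175],0.5],[[-0.011,0,0],[-0.24,0.006,-0.175],0.5],[[-0.011,0,0],[-0.29,0.006,-0.175],0.5],[[-0.011,0,0],[-0.318,0.006,-0.175],0.5]]' 12
python3 -m pendant '[[[0,0,0],[0,0,0],0.5],[[0,0,0],[0,0,0],0.5]]'
python3 - <<'E'
from plant import r
from h import *
st=r.get_state()
print(rel(st,[.495,.14,.1],1.41-np.pi),st['q'].round(2))
S=[r.snapshot(n)['image'] for n in("top","side")]
a=cv2.resize(S[0][140:260,200:300],None,fx=4,fy=4,interpolation=2); b=cv2.resize(S[1][120:240,220:320],None,fx=4,fy=4,interpolation=2)
cv2.imwrite('pics/6.png',np.hstack([a,b])[:,:,::-1])
E
```

```text
clock: 9.15
tool_pos: [0.4942, 0.1441, 0.2392]
eef_rot: [-0.649, 0.76, 0.001, -0.0]
contact_force: [1.4, 0.1, -1.4]
opening: 0.716
clock: 9.35
tool_pos: [0.4939, 0.1395, 0.2388]
eef_rot: [-0.648, 0.762, 0.001, -0.002]
contact_force: [-0.1, -0.6, -0.9]
opening: 0.715
(array([ 0.003, -0.002,  0.   ]), array([-0.001 , -0.0014,  0.1388])) [-0.39  0.56  0.03  1.91 -0.03  0.68 -2.07]
```

View pics/6.png

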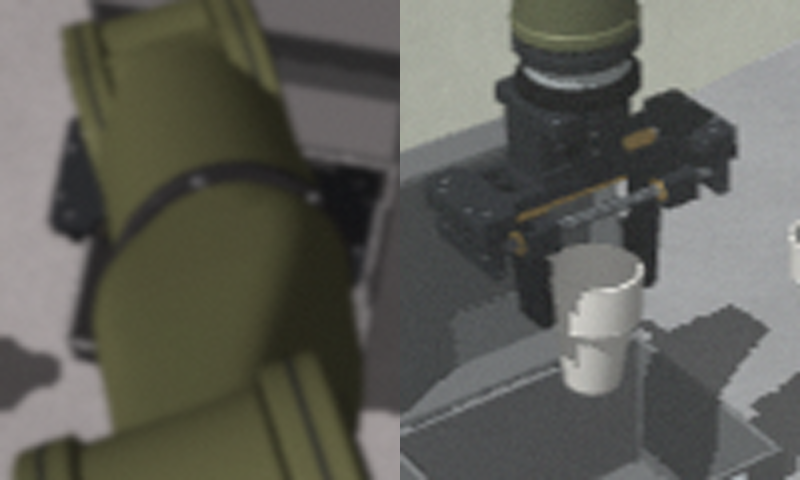

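The cup is held upright in the jaws above the case, its rim centred near (598,270) in the right panel. I'll check its offset from the TCP.

```bash
python3 - <<'E'
from plant import r
from h import *
st=r.get_state(); s=r.snapshot("side"); im=s["image"]; T=st["tool_pos"]
print(T,ray(s,220+198/4,120+270/4,T[2]+.0185), proj(s,T+[0,0,.0185]))
# foot ellipse bottom ~ (595,378)
print(proj(s,T+[0,0,-.0655]),220+195/4,120+380/4)
hsv=cv2.cvtColor(im,cv2.COLOR_RGB2HSV); m=((hsv[...,2]>120)&(hsv[...,1]<60)).astype(np.uint8); m[:, :255]=0;m[:,285:]=0;m[:178]=0;m[222:]=0
ys,xs=np.nonzero(m)
for y in range(180,222,3): print(y,xs[ys==y].min() if (ys==y).any() else 0, xs[ys==y].max() if (ys==y).any() else 0)
E
```

```text
[0.49409025 0.13748813 0.23877495] [0.48383525 0.14017059 0.25727495] [267.48340357 185.54799826]
[268.74703724 212.82578266] 268.75 215.0
180 0 0
183 262 276
186 260 280
189 260 284
192 259 284
195 260 284
198 260 284
201 259 284
204 261 282
207 261 283
210 260 273
213 255 272
216 262 272
219 0 0
```

```bash
python3 -m pendant '[[[0.003,0,0],[0,0,0.04],0.5],[[0.003,0,0],[0,0,0.08],0.5],[[0.003,0,0],[0,0,0.12],0.5],[[0.003,0,0],[0,0,0.15],0.5],[[0.003,0,0],[0,0,0.16],0.5],[[0.003,0,0],[0,0,0.163],0.5]]'; python3 -m pendant '[[[0,0,0],[0,0,0.003],0.5],[[0,0,0],[0,0,0.005],0.5],[[0,0,0],[0,0,0.005],0.5]]'
```

```text
clock: 10.1
tool_pos: [0.4937, 0.1378, 0.075]
eef_rot: [-0.647, 0.763, -0.0, -0.002]
contact_force: [0.2, 0.3, 0.3]
opening: 0.716
clock: 10.4
tool_pos: [0.4946, 0.1392, 0.0715]
eef_rot: [-0.647, 0.762, -0.001, 0.0]
contact_force: [-0.8, -0.4, 0.2]
opening: 0.709
```

Not yet touching; go on in small steps until contact.

```bash
python3 -m pendant '[[[0,0,0],[0,0,0.001],0.5],[[0,0,0],[0,0,0.002],0.5],[[0,0,0],[0,0,0.002],0.5]]';python3 -m pendant '[[[0,0,0],[0,0,0.001],0.5],[[0,0,0],[0,0,0.002],0.5],[[0,0,0],[0,0,0.002],0.5]]'
```

```text
clock: 10.7
tool_pos: [0.4953, 0.1403, 0.0697]
eef_rot: [-0.648, 0.762, -0.001, 0.001]
contact_force: [0.3, 1.4, 6.1]
opening: 0.709
clock: 11.0
tool_pos: [0.4959, 0.142, 0.0683]
eef_rot: [-0.648, 0.761, -0.001, 0.003]
contact_force: [-1.4, 4.6, 9.1]
opening: 0.706
```

```bash
python3 -m pendant '[[[0,0,0],[0,0,-0.002],0.92],[[0,0,0],[0,0,-0.002],0.92],[[0,0,0],[0,0,-0.002],0.92],[[0,0,0],[0,0,-0.002],0.92]]'; python3 -m pendant '[[[0,0,0],[0,0,-0.04],0.92],[[0,0,0],[0,0,-0.09],0.92],[[0,0,0],[0,0,-0.14],0.92],[[0,0,0],[0,0,-0.18],0.92],[[0,0,0],[0,0,-0.18],0.92]]'
python3 - <<'E'
from plant import r
from h import *
st=r.get_state()
for X in((.5915,-.208),(.4895,-.3414)): print(rel(st,[*X,.16],1.41-np.pi))
S=[r.snapshot(n)['image'] for n in("top","side")]
b=cv2.resize(S[1][150:290,210:330],None,fx=4,fy=4,interpolation=2)
cv2.imwrite('pics/7.png',b[:,:,::-1])
E
```

```text
clock: 11.4
tool_pos: [0.4938, 0.1387, 0.0685]
eef_rot: [-0.647, 0.762, -0.001, -0.001]
contact_force: [0.6, -1.1, -0.1]
opening: 0.92
clock: 11.9
tool_pos: [0.497, 0.14, 0.2535]
eef_rot: [-0.647, 0.762, -0.002, 0.004]
contact_force: [0.2, -0.5, -0.5]
opening: 0.92
(array([-0.009,  0.003, -0.002]), array([ 0.3284, -0.1489,  0.0938]))
(array([-0.009,  0.003, -0.002]), array([ 0.4765, -0.0699,  0.0926]))
```

View pics/7.png

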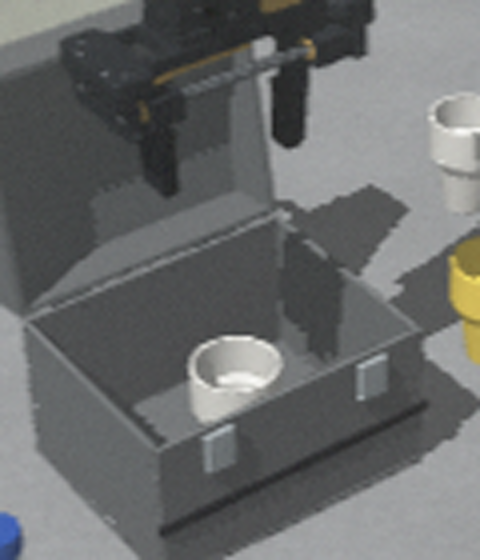

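Right panel: the cup stands upright on the case floor, rim centred at (236,367). Next, cup a; afterwards I'll measure the placed cup from the top camera.

```bash
python3 -m pendant '[[[-0.009,0,0],[0.05,0,0],0.95],[[-0.009,0,0],[0.1,0,0],0.95],[[-0.009,0,0],[0.15,0,0],0.95],[[-0.009,0,0],[0.2,-0.02,0],0.95],[[-0.009,0,0],[0.24,-0.05,0.02],0.95],[[-0.009,0,0],[0.28,-0.09,0.05],0.95],[[-0.009,0,0],[0.31,-0.13,0.08],0.95],[[-0.009,0,0],[0.328,-0.149,0.094],0.95],[[-0.009,0,0],[0.328,-0.149,0.094],0.95],[[-0.009,0,0],[0.328,-0.149,0.094],0.95]]'
python3 - <<'E'
from plant import r
from h import *
st=r.get_state()
s=r.snapshot("top");S=r.snapshot("side")
print(rel(st,[.5915,-.208,.066],1.41-np.pi),st['q'].round(2))
for n,s in(("top",s),("side",S)):
    a=s["image"]; p=proj(s,[.4897,.14,.089]).astype(int); print(n,p)
    x,y=p-22; a=a[y:y+44,x:x+44]; g=cv2.cvtColor(a,cv2.COLOR_RGB2GRAY); m=(g>g.max()*.62).astype(np.uint8)
    c=max(cv2.findContours(m,0,1)[0],key=cv2.contourArea); h=cv2.convexHull(c); e=cv2.fitEllipse(h); u,v=e[0][0]+x,e[0][1]+y
    print(e,(u,v),ray(s,u,v,.089),cv2.boundingRect(h))
    cv2.imwrite(f"pics/m_{n}.png",cv2.resize(np.dstack([a[:,:,::-1]]),None,fx=8,fy=8,interpolation=2))
a=cv2.imread("pics/m_top.png");b=cv2.imread("pics/m_side.png");cv2.imwrite("pics/8.png",np.hstack([a,b]))
E
```

```text
clock: 13.0
tool_pos: [0.5863, -0.2094, 0.1518]
eef_rot: [-0.647, 0.763, 0.005, -0.005]
contact_force: [-0.3, 1.4, -0.8]
opening: 0.954
(array([ 0.015, -0.001, -0.004]), array([-0.0023, -0.0062,  0.0857])) [ 0.27  0.81 -0.01  1.65  0.01  0.7  -1.48]
top [258 209]
((21.756736755371094, 22.311643600463867), (21.054439544677734, 22.41056251525879), 31.436046600341797) (np.float64(257.7567367553711), np.float64(209.31164360046387)) [0.49004319 0.14269075 0.089     ] (11, 12, 22, 22)
side [270 239]
((18.768962860107422, 26.414506912231445), (18.60051918029785, 27.42683219909668), 56.08171081542969) (np.float64(266.7689628601074), np.float64(243.41450691223145)) [0.48426057 0.15823493 0.089     ] (9, 17, 24, 22)
```

```bash
python3 -m pendant '[[[0.01,0,0],[-0.002,-0.005,0.03],0.95],[[0.01,0,0],[-0.002,-0.005,0.04],0.95],[[0.01,0,0],[-0.002,-0.005,0.04],0.95],[[0.01,0,0],[-0.002,-0.005,0.04],0.95]]'
python3 - <<'E'
from plant import r
from h import *
st=r.get_state(); print(rel(st,[.5915,-.208,.066],1.41-np.pi))
E
```

```text
clock: 13.5
tool_pos: [0.5929, -0.2067, 0.116]
eef_rot: [-0.648, 0.762, -0.001, -0.0]
contact_force: [0.2, 0.5, -0.2]
opening: 0.95
(array([-0.001, -0.002, -0.001]), array([0.0014, 0.0012, 0.05  ]))
```

```bash
python3 -m pendant '[[[0,0,0],[0.001,0.001,0.03],0.95],[[0,0,0],[0.001,0.001,0.05],0.95],[[0,0,0],[0.001,0.001,0.05],0.95],[[0,0,0],[0.001,0.001,0.05],0.5],[[0,0,0],[0.001,0.001,0.05],0.5],[[0,0,0],[0.001,0.001,0.05],0.5],[[0,0,0],[0.001,0.001,0.05],0.5],[[0,0,0],[0.001,0.001,0.05],0.5]]' 12
python3 - <<'E'
from plant import r
from h import *
st=r.get_state(); print(st['tool_pos'],rel(st,[.5915,-.208,.066],1.41-np.pi),rel(st,[.490,.1427,.27],1.41-np.pi))
E
```

```text
clock: 14.3
tool_pos: [0.5931, -0.2084, 0.0665]
eef_rot: [-0.648, 0.762, -0.002, 0.001]
contact_force: [-0.3, 0.4, 7.0]
opening: 0.726
[ 0.59307734 -0.20840793  0.0665378 ] (array([-0.004, -0.002, -0.001]), array([-0.0001,  0.0016,  0.0005])) (array([-0.004, -0.002, -0.001]), array([-0.3295,  0.1576, -0.2047]))
```

```bash
python3 -m pendant '[[[0,0,0],[0,0,-0.03],0.5],[[0,0,0],[0,0.01,-0.075],0.5],[[0,0,0],[-0.01,0.04,-0.11],0.5],[[0,0,0],[-0.03,0.08,-0.135],0.5],[[0,0,0],[-0.06,0.115,-0.15],0.5],[[0,0,0],[-0.10,0.14,-0.16],0.5],[[0,0,0],[-0.15,0.156,-0.16],0.5],[[0,0,0],[-0.20,0.156,-0.16],0.5],[[0,0,0],[-0.25,0.156,-0.16],0.5],[[0,0,0],[-0.29,0.156,-0.16],0.5]]' 
python3 -m pendant '[[[0,0,0],[-0.02,0,0],0.5],[[0,0,0],[-0.039,0,0],0.5],[[0,0,0],[-0.039,0,0],0.5],[[0,0,0],[-0.039,0,0],0.5]]' 
python3 - <<'E'
from plant import r
from h import *
st=r.get_state(); print(rel(st,[.4915,.1427,.15],1.41-np.pi))
s=r.snapshot("side"); T=st['tool_pos']; print(T,proj(s,T+[0,0,.018]))
b=cv2.resize(s['image'][120:270,210:330],None,fx=4,fy=4,interpolation=2); cv2.imwrite('pics/8.png',b[:,:,::-1])
E
```

```text
clock: 15.3
tool_pos: [0.4845, 0.1063, 0.2249]
eef_rot: [-0.648, 0.762, -0.001, 0.0]
contact_force: [1.0, -0.4, -1.6]
opening: 0.724
clock: 15.7
tool_pos: [0.4905, 0.141, 0.2244]
eef_rot: [-0.647, 0.762, -0.001, -0.001]
contact_force: [-0.1, -0.9, -0.5]
opening: 0.727
(array([-0.001, -0.003, -0.001]), array([-0.002 , -0.0006,  0.0744]))
[0.49054555 0.14103667 0.22436902] [267.64366011 191.62201848]
```

```bash
python3 -m pendant '[[[0,-0.002,0],[-0.001,0,0.03],0.5],[[0,-0.002,0],[-0.001,0,0.06],0.5],[[0,-0.002,0],[-0.001,0,0.075],0.5],[[0,-0.002,0],[-0.001,0,0.085],0.5],[[0,-0.002,0],[-0.001,0,0.095],0.5],[[0,-0.002,0],[-0.001,0,0.095],0.5]]'; python3 -m pendant '[[[0,0,0],[0,0,0.005],0.5],[[0,0,0],[0,0,0.01],0.5],[[0,0,0],[0,0,0.015],0.5],[[0,0,0],[0,0,0.015],0.5]]'
```

```text
clock: 16.35
tool_pos: [0.4908, 0.1419, 0.1288]
eef_rot: [-0.647, 0.762, -0.0, -0.0]
contact_force: [-0.7, -0.6, -0.1]
opening: 0.725
clock: 16.75
tool_pos: [0.4909, 0.1427, 0.114]
eef_rot: [-0.648, 0.762, -0.0, 0.0]
contact_force: [-0.3, 0.1, -1.0]
opening: 0.725
```

```bash
python3 -m pendant '[[[0,0,0],[0,0,0.003],0.5],[[0,0,0],[0,0,0.005],0.5],[[0,0,0],[0,0,0.005],0.5]]'; python3 -m pendant '[[[0,0,0],[0,0,0.002],0.5],[[0,0,0],[0,0,0.004],0.5],[[0,0,0],[0,0,0.004],0.5]]'
```

```text
clock: 17.05
tool_pos: [0.491, 0.1426, 0.1092]
eef_rot: [-0.648, 0.762, -0.0, 0.0]
contact_force: [-0.5, -0.7, -1.5]
opening: 0.724
clock: 17.35
tool_pos: [0.491, 0.1422, 0.1055]
eef_rot: [-0.647, 0.762, -0.0, 0.0]
contact_force: [-0.1, -0.0, 2.8]
opening: 0.718
```

```bash
python3 -m pendant '[[[0,0,0],[0,0,0.001],0.5],[[0,0,0],[0,0,0.002],0.5],[[0,0,0],[0,0,0.002],0.5]]'
```

```text
clock: 17.65
tool_pos: [0.4913, 0.1424, 0.1039]
eef_rot: [-0.647, 0.762, -0.001, 0.001]
contact_force: [-1.2, -1.2, 6.1]
opening: 0.722
```

```bash
python3 -m pendant '[[[0,0,0],[0,0,-0.001],0.92],[[0,0,0],[0,0,-0.001],0.92],[[0,0,0],[0,0,-0.001],0.92],[[0,0,0],[0,0,-0.03],0.92],[[0,0,0],[0,0,-0.07],0.92],[[0,0,0],[0,0,-0.11],0.92],[[0,0,0],[0,0,-0.14],0.92],[[0,0,0],[0,0,-0.14],0.92]]'
python3 -c "
from plant import r
from h import *
print(rel(r.get_state(),[.4895,-.3414,.15],1.41-np.pi))"
```

```text
clock: 18.45
tool_pos: [0.4934, 0.1435, 0.2471]
eef_rot: [-0.647, 0.762, -0.002, 0.005]
contact_force: [0.4, -0.3, 0.5]
opening: 0.923
(array([-0.008,  0.005, -0.002]), array([ 0.4796, -0.0737,  0.0955]))
```

```bash
python3 -m pendant '[[[-0.005,0.003,0],[0.05,-0.007,0],0.95],[[-0.005,0.003,0],[0.1,-0.015,0],0.95],[[-0.005,0.003,0],[0.15,-0.023,0],0.95],[[-0.005,0.003,0],[0.2,-0.031,0],0.95],[[-0.005,0.003,0],[0.25,-0.038,0],0.95],[[-0.005,0.003,0],[0.3,-0.046,0.01],0.95],[[-0.005,0.003,0],[0.345,-0.053,0.02],0.95],[[-0.005,0.003,0],[0.39,-0.06,0.04],0.95],[[-0.005,0.003,0],[0.43,-0.067,0.07],0.95],[[-0.005,0.003,0],[0.465,-0.073,0.09],0.95]]'
python3 -m pendant '[[[0,0,0],[0.008,-0.001,0],0.95],[[0,0,0],[0.015,-0.001,0],0.95],[[0,0,0],[0.015,-0.001,0],0.95],[[0,0,0],[0.015,-0.001,0],0.95]]'
python3 - <<'E'
from plant import r
from h import *
st=r.get_state()
s=r.snapshot("top")
print(rel(st,[.4895,-.3414,.066],1.41-np.pi))
for z in (.123,):
    a=s["image"]; p=proj(s,[.490,.1427,z]).astype(int)
    x,y=p-22; a=a[y:y+44,x:x+44]; g=cv2.cvtColor(a,cv2.COLOR_RGB2GRAY); m=(g>g.max()*.62).astype(np.uint8)
    c=max(cv2.findContours(m,0,1)[0],key=cv2.contourArea); e=cv2.fitEllipse(cv2.convexHull(c)); u,v=e[0][0]+x,e[0][1]+y
    print(e,ray(s,u,v,z))
S=r.snapshot("side")["image"]
cv2.imwrite("pics/8.png",np.hstack([cv2.resize(s["image"][170:250,210:310],None,fx=4,fy=4,interpolation=2),cv2.resize(S[190:270,220:320],None,fx=4,fy=4,interpolation=2)])[:,:,::-1])
E
```

```text
clock: 19.45
tool_pos: [0.4865, -0.3296, 0.1504]
eef_rot: [-0.647, 0.762, 0.002, -0.003]
contact_force: [-0.1, 0.6, 0.6]
opening: 0.948
clock: 19.85
tool_pos: [0.4875, -0.3412, 0.154]
eef_rot: [-0.648, 0.761, 0.001, -0.002]
contact_force: [-0.4, 0.4, 0.1]
opening: 0.945
(array([ 0.003, -0.002,  0.001]), array([-0.0002, -0.0023,  0.088 ]))
((23.339399337768555, 22.41756820678711), (20.909589767456055, 23.97889518737793), 31.02678680419922) [0.48957595 0.14171837 0.123     ]
```

View pics/8.png

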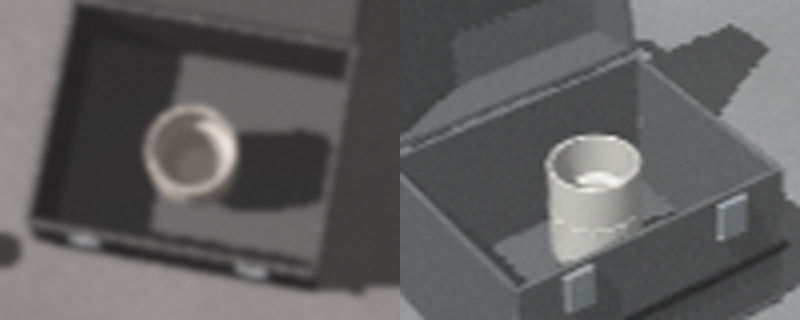

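The second cup is nested, collars meeting flush in an upright stack (right panel, seam at (595,230)). Now cup c.

```bash
python3 -m pendant '[[[0.002,-0.001,0],[0,-0.002,0.03],0.95],[[0.002,-0.001,0],[0,-0.002,0.06],0.95],[[0.002,-0.001,0],[0,-0.002,0.086],0.95],[[0.002,-0.001,0],[0,-0.002,0.086],0.95],[[0.002,-0.001,0],[0,-0.002,0.086],0.5],[[0.002,-0.001,0],[0,-0.002,0.086],0.5],[[0.002,-0.001,0],[0,-0.002,0.086],0.5],[[0.002,-0.001,0],[0,-0.002,0.086],0.5],[[0.002,-0.001,0],[0,-0.002,0.086],0.5]]' 12
python3 - <<'E'
from plant import r
from h import *
st=r.get_state(); print(rel(st,[.4895,-.3414,.066],1.41-np.pi),rel(st,[.490,.142,.24],1.41-np.pi))
E
```

```text
clock: 20.85
tool_pos: [0.4892, -0.3437, 0.0687]
eef_rot: [-0.648, 0.762, -0.001, -0.001]
contact_force: [0.3, 1.3, 5.7]
opening: 0.72
(array([-0.001, -0.002, -0.001]), array([-0.0023,  0.0001,  0.0027])) (array([-0.001, -0.002, -0.001]), array([-0.4791,  0.0775, -0.1724]))
```

```bash
python3 -m pendant '[[[0,0,0],[0,0,-0.03],0.5],[[0,0,0],[0,0,-0.08],0.5],[[0,0,0],[-0.02,0.004,-0.12],0.5],[[0,0,0],[-0.06,0.01,-0.15],0.5],[[0,0,0],[-0.11,0.018,-0.17],0.5],[[0,0,0],[-0.16,0.026,-0.18],0.5],[[0,0,0],[-0.21,0.034,-0.18],0.5],[[0,0,0],[-0.26,0.042,-0.18],0.5],[[0,0,0],[-0.31,0.05,-0.18],0.5],[[0,0,0],[-0.36,0.058,-0.18],0.5]]' 
python3 -m pendant '[[[0,0,0],[-0.045,0.007,0],0.5],[[0,0,0],[-0.085,0.014,0],0.5],[[0,0,0],[-0.119,0.019,0],0.5],[[0,0,0],[-0.119,0.019,0],0.5],[[0,0,0],[-0.119,0.019,0],0.5],[[0,0,0],[-0.119,0.019,0],0.5]]' 
python3 - <<'E'
from plant import r
from h import *
st=r.get_state(); print(rel(st,[.4902,.142,.19],1.41-np.pi))
E
```

```text
clock: 21.85
tool_pos: [0.4891, 0.0144, 0.2473]
eef_rot: [-0.647, 0.762, -0.0, -0.001]
contact_force: [0.9, -0.2, -1.5]
opening: 0.722
clock: 22.45
tool_pos: [0.4899, 0.1314, 0.2468]
eef_rot: [-0.647, 0.763, -0.0, -0.002]
contact_force: [0.3, -0.4, 0.1]
opening: 0.72
(array([ 0.002, -0.003, -0.004]), array([-0.0106,  0.0013,  0.0568]))
```

```bash
python3 -m pendant '[[[0,0,0],[-0.0105,0.001,0.02],0.5],[[0,0,0],[-0.0105,0.001,0.04],0.5],[[0,0,0],[-0.0105,0.001,0.04],0.5],[[0,0,0],[-0.0105,0.001,0.04],0.5]]' 
python3 - <<'E'
from plant import r
from h import *
st=r.get_state(); print(rel(st,[.4902,.142,.15],1.41-np.pi))
E
```

```text
clock: 22.85
tool_pos: [0.4907, 0.142, 0.2069]
eef_rot: [-0.647, 0.763, 0.0, -0.002]
contact_force: [-1.0, -0.2, -0.3]
opening: 0.717
(array([ 0.002, -0.003, -0.004]), array([-0.    ,  0.0003,  0.0569]))
```

```bash
python3 -m pendant '[[[0.002,-0.003,0],[0,0,0.02],0.5],[[0.002,-0.003,0],[0,0,0.03],0.5],[[0.002,-0.003,0],[0,0,0.04],0.5],[[0.002,-0.003,0],[0,0,0.05],0.5],[[0.002,-0.003,0],[0,0,0.056],0.5],[[0.002,-0.003,0],[0,0,0.056],0.5]]'; python3 -m pendant '[[[0,0,0],[0,0,0.003],0.5],[[0,0,0],[0,0,0.006],0.5],[[0,0,0],[0,0,0.006],0.5]]'
```

```text
clock: 23.45
tool_pos: [0.4918, 0.1445, 0.1511]
eef_rot: [-0.648, 0.762, 0.0, 0.002]
contact_force: [0.8, -0.4, 4.3]
opening: 0.732
clock: 23.75
tool_pos: [0.4931, 0.145, 0.1463]
eef_rot: [-0.647, 0.762, -0.0, 0.004]
contact_force: [0.7, 2.2, 11.8]
opening: 0.731
```

```bash
python3 -m pendant '[[[0,0,0],[0,0,0.001],0.5],[[0,0,0],[0,0,0.002],0.5],[[0,0,0],[0,0,0.002],0.5]]'
```

```text
clock: 24.05
tool_pos: [0.4932, 0.1449, 0.1446]
eef_rot: [-0.647, 0.762, -0.001, 0.004]
contact_force: [0.6, 0.9, 13.4]
opening: 0.732
```

Contact came about 9 mm early, so back off and check before pressing on.

```bash
python3 -m pendant '[[[0,0,0],[0,0,-0.006],0.5],[[0,0,0],[0,0,-0.016],0.5],[[0,0,0],[0,0,-0.026],0.5],[[0,0,0],[0,0,-0.026],0.5],[[0,0,0],[0,0,-0.026],0.5]]'
python3 - <<'E'
from plant import r
from h import *
st=r.get_state(); S=r.snapshot("side"); T=st["tool_pos"]; print(T,Ro.from_quat(st["eef_rot"]).as_matrix()[:,2].round(3))
b=S["image"][170:270,220:320]
im=cv2.resize(b,None,fx=6,fy=6,interpolation=2)
def cyl(o,hs,col):
    for h,d in hs:
        pts=[proj(S,o+np.array([d/2*np.cos(t),d/2*np.sin(t),h])) for t in np.linspace(0,6.28,40)]
        q=((np.array(pts)-[220,170]+.5)*6).astype(np.int32); cv2.polylines(im,[q],True,col,1)
R0=Ro.from_quat(st["eef_rot"])
cyl(np.array([.490,.142,.039]),[(.084,.062),],(255,0,0)); cyl(T+[0,0,-.0685],[(.084,.062),(.05,.062)],(0,255,0))
cv2.imwrite("pics/9.png",im[:,:,::-1])
E
```

```text
clock: 24.55
tool_pos: [0.4905, 0.1436, 0.169]
eef_rot: [-0.647, 0.762, 0.0, 0.001]
contact_force: [0.6, 0.1, -0.7]
opening: 0.729
[0.49049137 0.1435829  0.16895958] [ 0.001  0.002 -1.   ]
```

View pics/9.png

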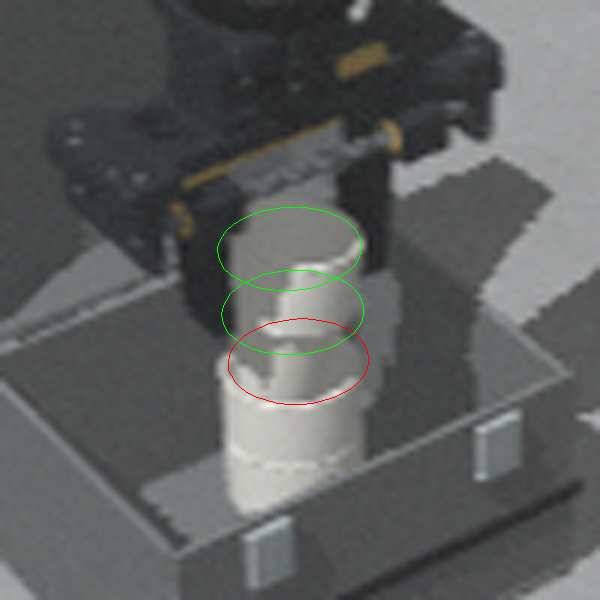

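In the zoom, the stack rim is centred near (290,372). The held cup's right edge (365) lies about 8 zoomed px right of its prediction, so the cup sits roughly 3–4 mm too far towards −x and has slid a few mm up in the jaws. Shift +x and retry.

```bash
python3 -m pendant '[[[0,0,0],[-0.001,-0.0035,0],0.5],[[0,0,0],[-0.001,-0.0035,0.008],0.5],[[0,0,0],[-0.001,-0.0035,0.014],0.5],[[0,0,0],[-0.001,-0.0035,0.014],0.5]]'; python3 -m pendant '[[[0,0,0],[0,0,0.004],0.5],[[0,0,0],[0,0,0.007],0.5],[[0,0,0],[0,0,0.007],0.5]]'
```

```text
clock: 25.0
tool_pos: [0.4932, 0.1437, 0.1534]
eef_rot: [-0.647, 0.762, 0.001, -0.001]
contact_force: [0.8, 0.4, -0.4]
opening: 0.734
clock: 25.3
tool_pos: [0.4941, 0.1442, 0.1475]
eef_rot: [-0.648, 0.762, 0.0, 0.001]
contact_force: [-0.1, -0.9, 1.3]
opening: 0.732
```

```bash
python3 -m pendant '[[[0,0,0],[0,0,0.002],0.5],[[0,0,0],[0,0,0.004],0.5],[[0,0,0],[0,0,0.004],0.5]]';  python3 -m pendant '[[[0,0,0],[0,0,0.002],0.5],[[0,0,0],[0,0,0.004],0.5],[[0,0,0],[0,0,0.004],0.5]]'
```

```text
clock: 25.6
tool_pos: [0.496, 0.1455, 0.1451]
eef_rot: [-0.648, 0.762, -0.0, 0.003]
contact_force: [1.1, 1.6, 11.3]
opening: 0.737
clock: 25.9
tool_pos: [0.4964, 0.1454, 0.1416]
eef_rot: [-0.648, 0.762, -0.0, 0.004]
contact_force: [0.1, 0.9, 11.8]
opening: 0.741
```

Still early contact and opening creeping up (tilt in the jaws). The foot is already well inside, so I'll release it to settle in the taper, then check.

```bash
python3 -m pendant '[[[0,0,0],[0,0,-0.003],0.5],[[0,0,0],[0,0,-0.003],0.78],[[0,0,0],[0,0,-0.003],0.85],[[0,0,0],[0,0,-0.003],0.92],[[0,0,0],[0,0,-0.003],0.92]]'; python3 -m pendant '[[[0,0,0],[0,0,-0.03],0.92],[[0,0,0],[0,0,-0.06],0.92],[[0,0,0],[0,0,-0.10],0.92],[[0,0,0],[0,0,-0.12],0.92],[[0,0,0],[0.05,0,-0.12],0.92],[[0,0,0],[0.1,0,-0.12],0.92],[[0,0,0],[0.15,0,-0.12],0.92],[[0,0,0],[0.2,0,-0.12],0.92],[[0,0,0],[0.25,0,-0.12],0.92],[[0,0,0],[0.3,0,-0.12],0.92]]'
cat > chk.py <<'E'
from plant import r
from h import *
T=r.snapshot("top");S=r.snapshot("side")
hsv=cv2.cvtColor(S["image"],cv2.COLOR_RGB2HSV); m=((hsv[...,2]>130)&(hsv[...,1]<60)).astype(np.uint8)
print("side rows: row,min,max")
for y in range(196,262,3):
    x=np.nonzero(m[y,240:296])[0]
    if len(x): print(y,x.min()+240,x.max()+240,end=" | ")
print()
for z,nm in((.157,"home"),):
    for s in(S,T):
        pts=np.array([proj(s,[.490+.031*np.cos(t),.142+.031*np.sin(t),z]) for t in np.linspace(0,6.28,60)]); print(nm,"pred rim box",pts.min(0).round(1),pts.max(0).round(1))
pts=np.array([proj(S,[.490+.031*np.cos(t),.142+.031*np.sin(t),.005+.05+.034*0]) for t in np.linspace(0,6.28,60)]); 
x,y=235,190; g=cv2.cvtColor(T["image"],cv2.COLOR_RGB2GRAY)[180:236,230:290]; mm=(g>g.max()*.62).astype(np.uint8); mm[:, :8]=0
c=[k for k in cv2.findContours(mm,0,1)[0] if 100<cv2.contourArea(k)<900]
for k in c:
    e=cv2.fitEllipse(cv2.convexHull(k)); print("top",cv2.boundingRect(k),e,ray(T,e[0][0]+230,e[0][1]+180,.157))
cv2.imwrite("pics/c.png",np.hstack([cv2.resize(T["image"][170:250,210:310],None,fx=4,fy=4),cv2.resize(S["image"][180:260,220:320],None,fx=4,fy=4)])[:,:,::-1])
g=cv2.cvtColor(S["image"],cv2.COLOR_RGB2GRAY)
for r0 in range(198,262,2): print(r0," ".join("%3d"%v for v in g[r0,250:292:2]))
E
python3 chk.py
```

```text
clock: 26.4
tool_pos: [0.4938, 0.1439, 0.1424]
eef_rot: [-0.647, 0.762, 0.001, 0.0]
contact_force: [-0.5, -0.8, -1.0]
opening: 0.918
clock: 27.4
tool_pos: [0.4449, -0.154, 0.2622]
eef_rot: [-0.648, 0.762, 0.0, 0.001]
contact_force: [0.4, 0.6, 0.0]
opening: 0.922
side rows: row,min,max
196 279 295 | 199 279 293 | 202 287 287 | 205 274 274 | 211 262 276 | 214 261 281 | 217 246 283 | 220 259 283 | 223 259 279 | 226 259 277 | 229 257 277 | 232 256 276 | 235 257 277 | 238 257 275 | 241 257 275 | 244 258 275 | 247 257 275 | 250 257 272 | 253 258 268 | 256 266 267 | 259 261 263 | 
home pred rim box [256.9 212.4] [280.7 226.4]
home pred rim box [245.1 194. ] [267.8 216.3]
top (16, 16, 26, 22) ((28.842269897460938, 26.86212158203125), (22.91123390197754, 26.305931091308594), 70.61685180664062) [0.48521304 0.13529768 0.157     ]
198  83  86  87  84  82  84  83  86  98 110 110  98  97  97 116 150 152 152 154 153 154
200  83  84  86  85  84  89 103 110 110 111 111 112 102  99  91  90  92 154 153 152 151
202  85  85  85  98 110 112 111 110 114 113 112 111 115 100  87 125  83  85 121  90  81
204  
[... 1846 characters left out ...]
  76  78 103 113 179 192 191 187 182 174 166 154 157 152 115  96 105 110  80  79  78
248  97 115 115 117 167 188 188 191 177 191 167 162 144 126 117 113  76  77  75  78  78
250 117 117 116 114 167 187 190 187 182 178 170 147 125 104  78  76  77  78  75  78  76
252 117 113 119 114 162 186 191 189 185 168 129  99  77  81  74  79  76  75  78  74  77
254 116 114 117 116 112 188 188 175 125  86  79  77  78  76  78  77  80  76  77  77  75
256 116 117 117 117 117 109 117  83 138 121  75  76  76  80  77  78  78  81  78  76  77
258 115 119 115 124 114  77 137 161 116  96  72  76  75  80  77  76  78  77  79  78  78
260  67 115 112  79  75  93 127 109 108  95  70  67  78  78  77  78  78  76  77  80  74
```

```bash
python3 - <<'E'
from plant import r
from h import *
T=r.snapshot("top"); g=cv2.cvtColor(T["image"],cv2.COLOR_RGB2GRAY)
print("    "+" ".join("%3d"%v for v in range(242,278)))
for y in range(192,224): print(y," ".join("%3d"%v for v in g[y,242:278]))
for z,n in((.089,"rim1"),(.123,"rim2"),(.157,"rim3")):
    pts=np.array([proj(T,[.490+.031*np.cos(t),.142+.031*np.sin(t),z]) for t in np.linspace(0,6.28,60)]); print(n,pts.min(0).round(1),pts.max(0).round(1))
E
```

```text
242 243 244 245 246 247 248 249 250 251 252 253 254 255 256 257 258 259 260 261 262 263 264 265 266 267 268 269 270 271 272 273 274 275 276 277
192  52  52  52  51  52  52  52  51  53  53  59  74  94 108 114 114 114 113 115 115 114 113 116 113 113 112 112 113 113 112 113 113 113 113 113 113
193  52  52  52  53  53  52  53  53  53  53  64  84 103 111 113 114 113 116 114 114 116 114 114 114 114 113 114 113 111 112 112 113 113 113 113 113
194  51  53  53  54  53  53  53  53  52  54  66  88 105 115 116 118 120 122 123 123 121 118 116 117 114 114 114 113 112 113 112 113 112 113 112 113
195  53  51  52  51  51  54  53  51  52  56  68  91 112 120 130 142 144 143 141 141 140 138 134 128 122 116 114 113 113 113 113 113 113 113 112 113
196  53  51  52  53  54  53  54  53  54  63  80 108 130 143 152 163 165 157 150 149 154 155 153 148 138 127 119 115 113 113 113 113 111 112 111 112
197  53  52  54  52  51  53  54  57  69  90 115 141 157 160 156 151 144 133 126 126 132 140 148 157 158 146 131 118 115 113 112 113 113 112 112 112
198  54  51  52  53  53  54  60  81 110 136 158 167 162 150 133 122 
[... 3178 characters left out ...]
4  53  54
220  54  54  54  53  55  61  74  97 112 117 122 123 122 117 112 107 100  98  98  98  97  94  86  71  63  57  55  56  55  54  53  55  54  55  54  54
221  54  52  54  54  55  65  86 105 116 117 118 119 119 118 114 109 107 104 105 106 108 106 100  91  78  68  61  59  57  59  58  59  57  58  59  58
222  54  53  55  53  55  68  91 109 115 118 116 118 116 116 115 114 114 113 113 114 115 115 112 106 101  89  80  77  76  75  76  75  77  77  75  77
223  54  54  55  54  56  68  91 110 117 117 117 116 118 116 117 115 116 116 117 116 116 116 115 114 113 107 104 103 102 102 103 103 102 101 102 103
rim1 [247.3 198.8] [268.7 220. ]
rim2 [246.2 196.5] [268.3 218.2]
rim3 [245.1 194. ] [267.8 216.3]
```

The grey-level dump shows the top rim at cols 249–272 against 245–268 when home. The top cup leans about 11 mm towards −y and about 3 mm towards −x. I'll regrasp it with wide jaws and a firmer squeeze to square it up.

```bash
python3 -m pendant '[[[0,0,0],[-0.05,0,0],1],[[0,0,0],[-0.1,0,0],1],[[0,0,0],[-0.15,0,0],1],[[0,0,0],[-0.2,0,0],1],[[0,0,0],[-0.25,0.001,0],1],[[0,0,0],[-0.292,0.002,0],1],[[0,0,0],[-0.292,0.002,0.02],1],[[0,0,0],[-0.292,0.002,0.04],1],[[0,0,0],[-0.292,0.002,0.04],1],[[0,0,0],[-0.292,0.002,0.04],1]]'
python3 -c "
from plant import r
from h import *
print(rel(r.get_state(),[.491,.135,.147],1.41-np.pi))"
```

```text
clock: 28.55
tool_pos: [0.4902, 0.1373, 0.2227]
eef_rot: [-0.648, 0.762, 0.001, 0.0]
contact_force: [-0.8, 0.1, 0.9]
opening: 0.998
(array([0.001, 0.001, 0.   ]), array([ 0.0022, -0.0012,  0.0757]))
```

```bash
python3 -m pendant '[[[0,0,0],[0.002,-0.001,0.03],1],[[0,0,0],[0.002,-0.001,0.055],1],[[0,0,0],[0.002,-0.001,0.068],1],[[0,0,0],[0.002,-0.001,0.076],1],[[0,0,0],[0.002,-0.001,0.076],1]]'
python3 -m pendant '[[[0,0,0],[0,0,0],0.5],[[0,0,0],[0,0,0],0.5],[[0,0,0],[0,0,0],0.5],[[0,0,0],[0,0,0],0.5],[[0,0,0],[0,0,0],0.5],[[0,0,0],[0,0,0],0.5]]' 30
```

```text
clock: 29.05
tool_pos: [0.4915, 0.1344, 0.1467]
eef_rot: [-0.647, 0.762, 0.001, 0.001]
contact_force: [-0.1, -0.1, -0.3]
opening: 1.001
clock: 29.65
tool_pos: [0.4919, 0.1345, 0.1471]
eef_rot: [-0.647, 0.762, 0.0, 0.001]
contact_force: [0.1, 0.7, 3.0]
opening: 0.754
```

```bash
python3 -m pendant '[[[0,0,0],[0,0,-0.005],0.5],[[0,0,0],[-0.002,0,-0.015],0.5],[[0,0,0],[-0.004,0,-0.025],0.5],[[0,0,0],[-0.006,0,-0.025],0.5],[[0,0,0],[-0.007,0,-0.025],0.5],[[0,0,0],[-0.007,0,-0.025],0.5]]' 40
python3 - <<'E'
from plant import r
from h import *
st=r.get_state(); print(st["tool_pos"],st["moment"]); S=r.snapshot("side"); g=cv2.cvtColor(S["image"],cv2.COLOR_RGB2GRAY)
print("    "+" ".join("%3d"%v for v in range(250,292)))
for y in range(194,240,2): print(y," ".join("%3d"%v for v in g[y,250:292]))
E
```

```text
clock: 30.25
tool_pos: [0.4924, 0.1414, 0.1716]
eef_rot: [-0.648, 0.762, 0.001, 0.0]
contact_force: [-0.8, 0.4, -1.1]
opening: 0.752
[0.49237521 0.14141272 0.17158377] [-0.03655684  0.05821815  0.04935031]
    250 251 252 253 254 255 256 257 258 259 260 261 262 263 264 265 266 267 268 269 270 271 272 273 274 275 276 277 278 279 280 281 282 283 284 285 286 287 288 289 290 291
194  58  57  50  46  43  45  46  46  46  57  70  80  82  89  86  89  90  87  94 101 101  92 102 114 102  93  90  80  89  85  57  43  45  45  44  54  58  52  51  50  73 110
196  48  44  46  45  53  80  86  89  87  88  87  87  89  86  87  86  93 107 113 100  91  91  82  86  87  77  85  76  49  43  43  44  46  45  44  93 141 160 158 159 164 162
198  66  88  92  80  68  58  54  65  82  87  89  86 104 112  98  91  90  85  87  89  80  89  98  99 100  90  60  44  44  39  43  44  38  45  47  91 143 160 160 160 161 164
200  44  49  44  41  53  63  58  60  59  62  76  90  86  87  82  84  98 114 115 116 118 118 117 110 105 105  78  38  44  37  43  39  47  44  42 113 159 158 157 157 157 158
202  55  42  42  52  61  54  51  4
[... 2533 characters left out ...]
  69  70  69
232  79  76  81  81 125 164 161 175 205 208 208 206 198 193 186 181 170 162 150 138 127 121 121 119 119 118 121 116  92  84  97 102  88  69  68  70  69  66  70  72  71  73
234  78  77  78  80 101 189 222 192 209 210 209 205 196 190 184 175 164 150 136 128 117 123 124 124 132 184 187 124 100  88 103  90  71  68  69  69  68  70  69  70  69  64
236  78  79  79  81  77 132 191 224 227 209 204 201 194 186 175 165 152 138 128 119 118 142 205 220 173 135 123 116 117 118 122 100  69  69  67  71  71  71  69  67  70  70
238  80  79  80  78  78 130 178 187 192 197 195 202 221 225 229 233 229 217 203 179 161 165 152 145 136 129 120 118 110  83  67  68  70  72  66  70  70  70  71  70  71  67
```

The opening of 0.752 (66 mm) means the cup is locked diagonally across the pads, tilted about 7°. Plan: set it back loosely in the stack, release, then press both sides of its rim evenly with the fingertips (gap about 50 mm) to square it and drive it home.

```bash
python3 -m pendant '[[[0,0,0],[0.004,-0.001,0],0.5],[[0,0,0],[0.005,-0.001,0.008],0.5],[[0,0,0],[0.005,-0.001,0.016],0.5],[[0,0,0],[0.005,-0.001,0.020],0.5],[[0,0,0],[0.005,-0.001,0.020],0.5]]' 12
python3 -m pendant '[[[0,0,0],[0,0,0.004],0.5],[[0,0,0],[0,0,0.004],0.5]]'
```

```text
clock: 30.8
tool_pos: [0.4921, 0.136, 0.1507]
eef_rot: [-0.648, 0.762, 0.001, -0.0]
contact_force: [-0.1, 0.3, 0.3]
opening: 0.768
clock: 31.0
tool_pos: [0.493, 0.1363, 0.1476]
eef_rot: [-0.648, 0.762, 0.0, 0.001]
contact_force: [0.1, 0.3, 1.0]
opening: 0.763
```

Release, rise a little and measure from above again.

```bash
python3 -m pendant '[[[0,0,0],[0,0,0.001],0.85],[[0,0,0],[0,0,0],1],[[0,0,0],[0,0,0],1],[[0,0,0],[0,0,-0.02],1],[[0,0,0],[0,0,-0.05],1],[[0,0,0],[0,0,-0.075],1],[[0,0,0],[-0.0065,-0.001,-0.075],0.57],[[0,0,0],[-0.0065,-0.001,-0.075],0.57],[[0,0,0],[-0.0065,-0.001,-0.075],0.57],[[0,0,0],[-0.0065,-0.001,-0.075],0.57]]'
python3 - <<'E'
from plant import r
from h import *
st=r.get_state(); print(rel(st,[.490,.1425,.175],1.41-np.pi)); S=r.snapshot("side"); g=cv2.cvtColor(S["image"],cv2.COLOR_RGB2GRAY)
print("    "+" ".join("%3d"%v for v in range(252,288)))
for y in range(202,240,2): print(y," ".join("%3d"%v for v in g[y,252:288]))
E
```

```text
clock: 32.0
tool_pos: [0.494, 0.142, 0.2216]
eef_rot: [-0.648, 0.762, 0.001, -0.001]
contact_force: [-0.1, -0.4, -0.6]
opening: 0.662
(array([ 0.002,  0.   , -0.001]), array([0.0001, 0.0039, 0.0466]))
    252 253 254 255 256 257 258 259 260 261 262 263 264 265 266 267 268 269 270 271 272 273 274 275 276 277 278 279 280 281 282 283 284 285 286 287
202  42  44  45  39  41  41  69 106 115 117 118 116 115 118 117 117 115 115 117 116 115 117 115 112 101  96  85 121 130  83  89  85  91  93 125 132
204  44  39  41  46  42  43  73 103 116 117 116 115 116 114 116 117 117 116 111 105  94  80 105 112 113 131 117 119 141 150 135  86  86  83  81  86
206 106  76  43  45  43  44  59  97 118 118 115 118 115 112 108  98  88  95  92 107 130 116 103  85  83  81  80  88 108 121 123  99  86  84  84  90
208 118 117 113 104  93 100 117 115 118 110  99  85  82  82  76 102 119 110  87  82  77  81  78  80  78  78  82  93 104 100 100 114 131 109  82  89
210 116 115 114 117 112  99  88  91  82  78 106 127 113 114 121 121 121 120 121 124 118  99  88  84  79  77  81  92 104 102  99 102  90  68  69  75
212 103  89
[... 1360 characters left out ...]
 200 196 196 210 217 215 209 204 199 195 185 180 173 164 152 142 134 122 118 107  81  69  69  72  71  69  69
232  81  78  81  77 150 183 141 139 183 206 208 209 210 203 177 145 163 178 181 183 174 164 154 147 134 130 124 115  91  71  72  69  72  66  70  70
234  80  81  79  78 101 174 200 168 190 206 209 209 208 205 198 191 184 176 154 125 124 124 118 118 115 119 119 117  97  69  68  68  70  66  70  68
236  78  79  78  78  98 154 187 202 221 225 218 207 205 202 194 189 182 172 161 154 160 208 219 169 137 125 118 116  98  73  66  71  70  67  72  68
238  80  76  79  78  92 146 188 194 196 197 197 201 201 198 192 180 183 183 181 178 169 155 152 142 131 128 119 116 113 118 101  70  68  70  67  67
```

```bash
python3 -m pendant '[[[0,0,0],[0,0.0035,0.02],0.57],[[0,0,0],[0,0.0035,0.03],0.57],[[0,0,0],[0,0.0035,0.035],0.57],[[0,0,0],[0,0.0035,0.035],0.57]]'
python3 -m pendant '[[[0,0,0],[0,0,0.003],0.57],[[0,0,0],[0,0,0.006],0.57],[[0,0,0],[0,0,0.009],0.57],[[0,0,0],[0,0,0.009],0.57]]'
```

```text
clock: 32.45
tool_pos: [0.491, 0.1426, 0.1869]
eef_rot: [-0.647, 0.762, 0.001, -0.0]
contact_force: [-0.6, -0.6, -0.0]
opening: 0.574
clock: 32.85
tool_pos: [0.4912, 0.1429, 0.1785]
eef_rot: [-0.648, 0.762, 0.0, 0.0]
contact_force: [-0.6, 0.9, 1.5]
opening: 0.569
```

```bash
python3 -m pendant '[[[0,0,0],[0,0,0.002],0.57],[[0,0,0],[0,0,0.004],0.57],[[0,0,0],[0,0,0.004],0.57]]'; python3 -m pendant '[[[0,0,0],[0,0,0.002],0.57],[[0,0,0],[0,0,0.004],0.57],[[0,0,0],[0,0,0.004],0.57]]'
```

```text
clock: 33.15
tool_pos: [0.4912, 0.1429, 0.1745]
eef_rot: [-0.648, 0.762, 0.0, 0.0]
contact_force: [0.5, 0.0, 0.8]
opening: 0.567
clock: 33.45
tool_pos: [0.4911, 0.1429, 0.1704]
eef_rot: [-0.647, 0.762, 0.001, 0.0]
contact_force: [-0.4, -0.6, -0.9]
opening: 0.569
```

```bash
python3 -m pendant '[[[0,0,0],[0,0,0.002],0.57],[[0,0,0],[0,0,0.004],0.57],[[0,0,0],[0,0,0.004],0.57]]'; python3 -m pendant '[[[0,0,0],[0,0,0.002],0.57],[[0,0,0],[0,0,0.003],0.57],[[0,0,0],[0,0,0.003],0.57]]'
```

```text
clock: 33.75
tool_pos: [0.4912, 0.1429, 0.1664]
eef_rot: [-0.648, 0.762, 0.001, 0.0]
contact_force: [0.1, 1.0, 0.1]
opening: 0.57
clock: 34.05
tool_pos: [0.4912, 0.1429, 0.1636]
eef_rot: [-0.648, 0.762, 0.0, 0.0]
contact_force: [-0.5, 0.3, -0.3]
opening: 0.567
```

```bash
python3 - <<'E'
from plant import r
from h import *
S=r.snapshot("side"); g=cv2.cvtColor(S["image"],cv2.COLOR_RGB2GRAY)
print("    "+" ".join("%3d"%v for v in range(250,288)))
for y in range(200,248,2): print(y," ".join("%3d"%v for v in g[y,250:288]))
E
```

```text
250 251 252 253 254 255 256 257 258 259 260 261 262 263 264 265 266 267 268 269 270 271 272 273 274 275 276 277 278 279 280 281 282 283 284 285 286 287
200  53  46  51  76  85  91  78  66  59  56  74  94 107 116 112 107 103  97  94  85  76  74  85  89  79  57  41  42  42  43  43  42  48 112 157 154 154 158
202  43  62  66  61  47  52  60  57  57  57  61  58  69  85  93  78  76  87  87 100 114 115 114  93  38  36  45  44  42  40  45  45  55  78  88  95 122 134
204  47  62  64  45  46  59  58  54  57  50  50  44  50  74  99 116 116 114 116 118 112 103  91  68  51  43  41  43  42  44  44  45  53  76  86  87  86  85
206  55  62  70  74  60  50  48  44  41  48  45  46  45  86 117 111 106  95  86  97  94 105 130 107  65  43  43  40  39  42  44  46  67  89  87  85  84  86
208  62  60  65  80  77  45  47  42  41  46  46  46  45  58  78  79  77 102 118 112  86  82  80  68  46  44  39  42  37  42  43  43  62  79  71  72  81  88
210 100  62  42  50  50  47  43  43  43  46  61  75 105 127 119 118 122 125 122 123 122 125 115  91  48  40  40  43  44  42  43  42  75  88  67  70  70  72
212 115  90 
[... 2095 characters left out ...]
 188 181 178 167 159 150 141 133 126 119 112  93  71  68  69  69  67  68  69
240  78  79  80  78  81  78  89 146 187 193 196 198 198 199 197 196 191 190 185 182 176 172 164 156 150 143 133 122 119 112  90  72  72  70  73  70  67  69
242  78  77  79  77  78  81  86 141 187 195 197 200 197 196 196 192 194 188 184 181 174 171 163 159 148 138 134 124 120 116  98  70  71  68  71  72  71  72
244  80  78  76  82  77  77  74 131 194 207 197 200 197 199 195 192 189 186 186 179 173 168 160 154 144 139 132 133 131 118  98  70  68  73  72  75  84 105
246  80  78  78  91 110 118 121 152 188 194 208 209 202 195 194 192 190 186 181 178 172 168 157 151 166 185 163 125 119 117  98  79 108 123 116 101  78  81
```

The +y finger passed outside the leaning rim and the −y finger went inside the mouth, so nothing was pressed. I'll back up, open wide and push the leaning collar towards +y with the −y finger.

```bash
python3 -m pendant '[[[0,0,0],[0,0,-0.02],0.57],[[0,0,0],[0,0,-0.045],0.7],[[0,0,0],[0.004,0,-0.045],1],[[0,0,0],[0.004,0,-0.045],1],[[0,0,0],[0.004,0,-0.045],1],[[0,0,0],[0.004,0,-0.045],1],[[0,0,0],[0.004,0,-0.045],1],[[0,0,0],[0.004,0,-0.025],1],[[0,0,0],[0.004,0,-0.011],1],[[0,0,0],[0.004,0,-0.011],1]]'
python3 -m pendant '[[[0,0,0],[-0.004,0,0],1],[[0,0,0],[-0.008,0,0],1],[[0,0,0],[-0.011,0,0],1],[[0,0,0],[-0.014,0,0],1],[[0,0,0],[-0.014,0,0],1]]'
```

```text
clock: 35.1
tool_pos: [0.4893, 0.1387, 0.173]
eef_rot: [-0.648, 0.762, 0.001, -0.001]
contact_force: [-0.7, -0.4, -0.8]
opening: 1.001
clock: 35.6
tool_pos: [0.4932, 0.1536, 0.175]
eef_rot: [-0.648, 0.762, 0.0, 0.001]
contact_force: [1.0, 0.1, 0.4]
opening: 1.0
```

```bash
python3 -m pendant '[[[0,0,0],[0.010,0,0],1],[[0,0,0],[0.014,0,0],1],[[0,0,0],[0.015,0,0],1],[[0,0,0],[0.016,0,0.012],1],[[0,0,0],[0.016,0,0.022],1],[[0,0,0],[0.016,0,0.022],1]]'
python3 -m pendant '[[[0,0,0],[-0.004,0,0],1],[[0,0,0],[-0.008,0,0],1],[[0,0,0],[-0.012,0,0],1],[[0,0,0],[-0.014,0,0],1],[[0,0,0],[-0.016,0,0],1],[[0,0,0],[-0.018,0,0],1],[[0,0,0],[-0.018,0,0],1]]'
cat > d.py <<'E'
from plant import r
from h import *
S=r.snapshot("side"); g=cv2.cvtColor(S["image"],cv2.COLOR_RGB2GRAY)
print("    "+" ".join("%3d"%v for v in range(250,288)))
for y in range(200,244,2): print(y," ".join("%3d"%v for v in g[y,250:288]))
E
python3 d.py
```

```text
clock: 36.2
tool_pos: [0.4895, 0.1367, 0.1515]
eef_rot: [-0.647, 0.762, 0.001, -0.001]
contact_force: [-0.4, 0.5, -0.6]
opening: 0.998
clock: 36.9
tool_pos: [0.4933, 0.1551, 0.1527]
eef_rot: [-0.648, 0.762, 0.0, 0.001]
contact_force: [0.6, -1.2, 0.9]
opening: 1.001
    250 251 252 253 254 255 256 257 258 259 260 261 262 263 264 265 266 267 268 269 270 271 272 273 274 275 276 277 278 279 280 281 282 283 284 285 286 287
200  57  60  60  57  51  48  46  48  42  43  46  53  66  77  93 108 115 116 115 117 114 116 114 101  88 103 101  98  91  81  74  62  58  52  51  73  70  53
202  51  43  45  41  43  45  55  69  77  94 107 114 113 114 115 118 117 116 104  84  90 104  98  90  78  74  81  70  51  46  39  43  46  46  43  67  78  70
204  47  55  64  78  94 108 116 115 116 116 117 118 114 112 113 113 102  96  88  80  74  77  74  73 101  93  44  41  42  40  43  42  46  40  50  71  85  84
206 105 114 116 115 115 115 115 115 106  99 108  99  94  92  84  85  86  75  78  92  94 105 132 119 104  72  49  43  41  42  42  43  42  45  47  67  87  87
208  98 116 119 111 115 118 101  89  93  97  94  84  7
[... 2053 characters left out ...]
 147 144 140 131 120 118 121 117 106  80  85 100  99  99 100 100  89  67  67
236  79  80  78  78  95 117 122 120 119 121 123 126 125 155 189 177 170 151 135 139 124 122 165 199 161 126 118 115 119 119 121 119 106 102 101  85  68  65
238  77  78  80  79  88 106 153 165 122 125 124 119 139 178 194 188 192 193 214 221 181 149 152 138 133 126 118 118 118 119 121 124 118 114  87  68  72  70
240  78  77  75  78  95 118 153 186 188 186 185 187 187 191 189 187 179 173 171 165 159 154 146 136 131 123 119 115 100  74  77  76  75  75  70  65  66  66
242  76  78  78  78  79 130 176 184 190 189 189 192 188 185 182 181 178 173 168 166 160 152 145 138 132 125 117 119 101  72  70  69  69  93 119 102  71  73
```

The top cup is now upright but sits about 12 mm high, and its rim is about 2 px (5 mm) right of the stack axis. That means the foot rests on the inner ledge, too far towards −x. I'll close the jaws on it symmetrically, lift slightly, shift +x about 6 mm and lower.

```bash
python3 -m pendant '[[[0,0,0],[0.004,0,0],0.9],[[0,0,0],[0.008,0,0],0.8],[[0,0,0],[0.012,0,0],0.72],[[0,0,0],[0.012,0,0],0.5],[[0,0,0],[0.012,0,0],0.5],[[0,0,0],[0.012,0,0],0.5],[[0,0,0],[0.012,0,0],0.5]]' 10
python3 -m pendant '[[[0,0,0],[0,0,-0.004],0.5],[[0,0,0],[0,0,-0.008],0.5],[[0,0,0],[0,0,-0.008],0.5],[[0,0,0],[0,0,-0.008],0.5]]'; python3 d.py
```

```text
clock: 37.65
tool_pos: [0.4913, 0.1431, 0.1527]
eef_rot: [-0.648, 0.762, 0.0, 0.001]
contact_force: [-0.2, -0.4, -0.5]
opening: 0.755
clock: 38.05
tool_pos: [0.4914, 0.143, 0.1609]
eef_rot: [-0.648, 0.762, 0.0, 0.001]
contact_force: [0.7, -0.5, -0.8]
opening: 0.756
    250 251 252 253 254 255 256 257 258 259 260 261 262 263 264 265 266 267 268 269 270 271 272 273 274 275 276 277 278 279 280 281 282 283 284 285 286 287
200  46  48  49  46  52  67  80  88  89  86  92  99 105 114 116 116 111 119 116 105  92  87  79  75  84  84  74  62  52  43  44  42  41  42  46  92 140 155
202  55  76  88  79  69  62  60  71 100 116 116 113 115 116  95  91  94  81  82  87  85 100 113 116 117 100  56  35  42  43  43  42  39  43  44  69 125 134
204  44  42  46  46  55  55  61  58  60  69  84  86  83  80  84  79  98 112 113 117 110 108  96  82 105 111  75  40  38  43  41  39  39  45  42  64  87  84
206  54  42  43  50  56  56  50  48  44  42  63  99 113 113 115 114 103  98  88  96  91 107 130 121 106  86  68  38  44  43  43  40  45  45  49  65  86  85
208  73  65  48  44  42  50  44  47  47  42  74 108 11
[... 2053 characters left out ...]
 148 129 121 118 118 121 120 121 118 104  92 101  99 105  90  68  67  68  65
236  79  78  80  79  76 118 170 201 221 223 204 199 193 185 182 179 172 161 150 138 129 139 179 196 174 138 123 118 116 119 120 118  96  68  68  68  67  68
238  81  77  79  80  76 103 156 189 190 195 199 196 201 212 213 219 222 206 185 165 168 166 158 149 140 130 122 119 109  84  75  74  68  69  68  68  69  69
240  77  78  80  78  79 103 156 188 192 198 194 197 196 192 191 190 187 181 177 173 168 162 156 149 138 131 123 119 114  99  74  69  71  68  71  70  66  66
242  77  78  78  76  79  89 146 187 190 195 196 194 196 195 192 190 186 182 178 174 165 162 155 149 138 127 120 118 113 103  79  70  72  72  73  70  71  68
```

The collar edge still leans to image-right (rim right edge 281, collar foot 278.5). Cleanest fix: take the cup out, stand it on the bench where cup b was so it self-rights, measure it precisely, and regrasp.

```bash
python3 -m pendant '[[[0,0,0],[0,0,-0.03],0.5],[[0,0,0],[0,0,-0.07],0.5],[[0,0,0],[0,0,-0.09],0.5],[[0,0,0],[0.05,-0.001,-0.09],0.5],[[0,0,0],[0.1,-0.003,-0.09],0.5],[[0,0,0],[0.15,-0.005,-0.09],0.5],[[0,0,0],[0.2,-0.006,-0.09],0.5],[[0,0,0],[0.25,-0.008,-0.09],0.5],[[0,0,0],[0.3,-0.009,-0.09],0.5],[[0,0,0],[0.324,-0.009,-0.06],0.5]]' 15
python3 -m pendant '[[[0,0,0],[0.005,0,0.05],0.5],[[0,0,0],[0.005,0,0.09],0.5],[[0,0,0],[0.005,0,0.105],0.5],[[0,0,0],[0.005,0,0.112],0.5],[[0,0,0],[0.005,0,0.117],0.5],[[0,0,0],[0.005,0,0.117],0.5]]'
```

```text
clock: 39.1
tool_pos: [0.4491, -0.1844, 0.2225]
eef_rot: [-0.645, 0.764, -0.004, 0.002]
contact_force: [1.0, -1.2, -0.2]
opening: 0.744
clock: 39.7
tool_pos: [0.4475, -0.1831, 0.1035]
eef_rot: [-0.648, 0.762, 0.0, 0.001]
contact_force: [-0.6, 0.1, -1.1]
opening: 0.755
```

```bash
python3 -m pendant '[[[0,0,0],[0,0,0.012],0.5],[[0,0,0],[0,0,0.02],0.5],[[0,0,0],[0,0,0.025],0.5],[[0,0,0],[0,0,0.025],0.5]]'; python3 -m pendant '[[[0,0,0],[0,0,0.003],0.5],[[0,0,0],[0,0,0.006],0.5],[[0,0,0],[0,0,0.006],0.5]]'
```

```text
clock: 40.1
tool_pos: [0.4467, -0.1829, 0.0776]
eef_rot: [-0.648, 0.762, 0.001, 0.0]
contact_force: [-0.5, 0.1, -0.8]
opening: 0.749
clock: 40.4
tool_pos: [0.447, -0.1831, 0.072]
eef_rot: [-0.647, 0.762, 0.001, 0.0]
contact_force: [0.2, -0.4, -0.6]
opening: 0.749
```

```bash
python3 -m pendant '[[[0,0,0],[0,0,0.003],0.5],[[0,0,0],[0,0,0.005],0.5],[[0,0,0],[0,0,0.005],0.5]]'; python3 -m pendant '[[[0,0,0],[0,0,0.002],0.5],[[0,0,0],[0,0,0.004],0.5],[[0,0,0],[0,0,0.004],0.5]]'
```

```text
clock: 40.7
tool_pos: [0.4488, -0.1814, 0.068]
eef_rot: [-0.648, 0.761, -0.0, 0.002]
contact_force: [2.1, 4.7, 8.9]
opening: 0.744
clock: 41.0
tool_pos: [0.4499, -0.18, 0.0645]
eef_rot: [-0.649, 0.761, -0.0, 0.003]
contact_force: [2.3, 6.6, 12.7]
opening: 0.719
```

Pressing on the bench squared the cup (opening back to 0.719). Release, move aside and measure.

```bash
python3 -m pendant '[[[0,0,0],[0,0,-0.002],0.95],[[0,0,0],[0,0,-0.002],0.95],[[0,0,0],[0,0,-0.002],0.95],[[0,0,0],[0,0,-0.04],0.95],[[0,0,0],[0,0,-0.09],0.95],[[0,0,0],[-0.03,0,-0.13],0.95],[[0,0,0],[-0.08,0,-0.15],0.95],[[0,0,0],[-0.13,0,-0.15],0.95],[[0,0,0],[-0.18,0,-0.15],0.95],[[0,0,0],[-0.22,0,-0.15],0.95]]'
python3 - <<'E'
from plant import r
from h import *
T=r.snapshot("top"); g=cv2.cvtColor(T["image"],cv2.COLOR_RGB2GRAY)
p=proj(T,[.447,-.18,.084]); print(p); x,y=(p-17).astype(int)
print("    "+" ".join("%3d"%v for v in range(x,x+34)))
for j in range(y,y+34): print(j," ".join("%3d"%v for v in g[j,x:x+34]))
E
```

```text
clock: 42.0
tool_pos: [0.4826, 0.036, 0.2136]
eef_rot: [-0.648, 0.762, 0.0, 0.001]
contact_force: [0.2, -0.1, 0.5]
opening: 0.952
[369.54440266 226.79949707]
    352 353 354 355 356 357 358 359 360 361 362 363 364 365 366 367 368 369 370 371 372 373 374 375 376 377 378 379 380 381 382 383 384 385
209  69  69  69  70  71  70  71  69  70  70  69  69  70  68  70  69  71  71  71  69  70  70  70  69  71  72  71  70  71  73  71  70  72  71
210  70  71  69  70  70  70  69  69  68  67  71  69  70  69  69  69  70  69  71  71  71  70  70  71  69  70  70  71  71  71  71  70  71  71
211  70  69  70  70  69  69  68  68  69  69  69  71  70  69  70  68  70  69  71  71  72  71  72  70  70  70  71  70  70  70  72  71  71  70
212  68  70  69  70  69  70  70  69  70  68  69  69  68  70  69  70  69  68  72  70  70  72  72  70  71  71  69  70  70  71  72  70  71  72
213  68  69  69  69  69  70  69  71  69  68  70  71  70  69  69  69  68  68  70  71  70  71  70  71  71  69  71  70  69  71  72  72  70  71
214  69  69  69  69  70  68  69  69  70  69  69  70  72  71  72  72  71  70  71  71  71  71  71  69  7
[... 3257 characters left out ...]

238 152 152 152 154 153 156 157 156 156 152 149 146 143 143 141 141 143 143 139 125 105  91  84  88  95  99  98 101 101 103 109 122 132 135
239 154 155 152 152 153 154 157 157 155 154 152 151 151 151 151 151 151 150 146 142 132 119 112 120 129 132 134 135 136 138 142 147 150 151
240 157 157 155 153 152 153 155 157 155 153 152 153 155 157 155 155 154 154 152 151 147 142 140 144 147 149 150 151 151 152 152 153 151 153
241 158 156 155 154 154 155 156 156 156 154 152 152 152 155 156 155 156 154 154 152 151 152 153 152 153 153 154 153 153 154 153 151 151 152
242 155 154 154 153 155 155 156 156 157 155 154 153 153 153 153 154 156 157 155 154 152 152 153 154 154 155 154 155 154 153 151 150 150 150
```

```bash
python3 - <<'E'
from plant import r
from h import *
T=r.snapshot("top")
print(ray(T,368,226.7,.084))
for X in([.447,-.178],[.449,-.178],[.447,-.181]):
  for z in(.084,.05):
    pts=np.array([proj(T,[X[0]+.031*np.cos(t),X[1]+.031*np.sin(t),z]) for t in np.linspace(0,6.28,60)]); print(X,z,pts.min(0).round(1),pts.max(0).round(1))
st=r.get_state(); print(rel(st,[.447,-.178,.12],1.41-np.pi))
E
```

```text
[ 0.44718953 -0.17557105  0.084     ]
[0.447, -0.178] 0.084 [358.1 216.1] [379.7 237.5]
[0.447, -0.178] 0.05 [356.2 217.9] [377.2 238.8]
[0.449, -0.178] 0.084 [358.  215.4] [379.6 236.8]
[0.449, -0.178] 0.05 [356.2 217.2] [377.2 238.1]
[0.447, -0.181] 0.084 [359.1 216.1] [380.7 237.6]
[0.447, -0.181] 0.05 [357.2 217.9] [378.2 238.8]
(array([-0.   ,  0.005,  0.01 ]), array([0.2229, 0.0031, 0.0921]))
```

```bash
python3 -m pendant '[[[0,0,0.005],[0.05,0.001,0],0.95],[[0,0,0.005],[0.1,0.001,0],0.95],[[0,0,0.005],[0.15,0.002,0.02],0.95],[[0,0,0.005],[0.2,0.002,0.05],0.95],[[0,0,0.005],[0.22,0.002,0.08],0.95],[[0,0,0.005],[0.22,0.002,0.085],0.95],[[0,0,0.005],[0.22,0.002,0.085],0.95],[[0,0,0.005],[0.22,0.002,0.085],0.95]]'
python3 -c "
from plant import r
from h import *
print(rel(r.get_state(),[.4475,-.1755,.067],1.41-np.pi))"
```

```text
clock: 42.9
tool_pos: [0.4454, -0.1821, 0.1286]
eef_rot: [-0.646, 0.763, 0.001, 0.001]
contact_force: [-0.1, 0.1, 0.3]
opening: 0.95
(array([-0.   ,  0.002, -0.005]), array([-0.0067, -0.001 ,  0.0617]))
```

```bash
python3 -m pendant '[[[0,0.002,-0.005],[-0.006,-0.001,0],0.95],[[0,0.002,-0.005],[-0.006,-0.001,0.03],0.95],[[0,0.002,-0.005],[-0.006,-0.001,0.055],0.95],[[0,0.002,-0.005],[-0.006,-0.001,0.062],0.95],[[0,0.002,-0.005],[-0.006,-0.001,0.062],0.95]]'
python3 -c "
from plant import r
from h import *
print(rel(r.get_state(),[.4475,-.1755,.067],1.41-np.pi))"
```

```text
clock: 43.4
tool_pos: [0.4473, -0.1758, 0.0662]
eef_rot: [-0.648, 0.761, 0.0, -0.0]
contact_force: [0.4, 0.4, 0.1]
opening: 0.949
(array([ 0.001, -0.   ,  0.001]), array([-0.0003, -0.0001, -0.0008]))
```

Spot on. Grip and lift.

```bash
python3 -m pendant '[[[0,0,0],[0,0,0],0.5],[[0,0,0],[0,0,0],0.5],[[0,0,0],[0,0,0],0.5],[[0,0,0],[0,0,0],0.5],[[0,0,0],[0,0,0],0.5]]' 15
python3 -m pendant '[[[0,0,0],[0,0,-0.03],0.5],[[0,0,0],[0,0,-0.07],0.5],[[0,0,0],[0,0,-0.12],0.5],[[0,0,0],[-0.03,0,-0.16],0.5],[[0,0,0],[-0.08,0.002,-0.175],0.5],[[0,0,0],[-0.13,0.004,-0.175],0.5],[[0,0,0],[-0.18,0.005,-0.175],0.5],[[0,0,0],[-0.23,0.007,-0.175],0.5],[[0,0,0],[-0.27,0.008,-0.175],0.5],[[0,0,0],[-0.30,0.009,-0.175],0.5]]'
python3 -c "
from plant import r
from h import *
print(rel(r.get_state(),[.4905,.1425,.21],1.41-np.pi))"
```

```text
clock: 43.9
tool_pos: [0.4478, -0.1771, 0.067]
eef_rot: [-0.648, 0.762, -0.001, 0.0]
contact_force: [0.1, 1.8, 6.7]
opening: 0.71
clock: 44.9
tool_pos: [0.4863, 0.1242, 0.2411]
eef_rot: [-0.649, 0.761, 0.0, 0.0]
contact_force: [0.3, 0.2, -0.2]
opening: 0.712
(array([0.   , 0.001, 0.002]), array([-0.0187, -0.0013,  0.0311]))
```

```bash
python3 -m pendant '[[[0,0,0],[-0.018,-0.001,0],0.5],[[0,0,0],[-0.018,-0.001,0],0.5],[[0,0,0],[-0.018,-0.001,0],0.5]]'; sed -i 's/range(200,244,2)/range(188,256,2)/' d.py; python3 d.py; python3 - <<'E'
from plant import r
from h import *
S=r.snapshot("side")
for z in(.123,.089,.157):
    pts=np.array([proj(S,[.490+.031*np.cos(t),.142+.031*np.sin(t),z]) for t in np.linspace(0,6.28,60)]); print(z,pts.min(0).round(1),pts.max(0).round(1))
E
```

```text
clock: 45.2
tool_pos: [0.4901, 0.1371, 0.2409]
eef_rot: [-0.647, 0.762, -0.0, -0.001]
contact_force: [0.5, 0.1, -0.6]
opening: 0.707
    250 251 252 253 254 255 256 257 258 259 260 261 262 263 264 265 266 267 268 269 270 271 272 273 274 275 276 277 278 279 280 281 282 283 284 285 286 287
188  51  45  44  44  44  40  41  44  47  90 123 120 121 125 122 127 127 125 125 127 125 126 126 122 123 123 121 121 145 174 149  55  45  47  48 115 163 163
190  54  43  44  43  45  43  46  40  47  91 122 123 122 121 126 126 125 124 123 124 125 128 126 124 124 133 159 171 159 126  97  48  45  42  94 141 162 163
192  70  46  45  46  40  44  43  43  45  88 121 123 122 124 129 127 126 127 126 150 193 212 207 182 159 154 135 123 121 117 112 136 154 157 162 161 160 161
194  79  53  47  43  43  46  45  42  43  62 101 125 122 125 124 125 126 125 152 183 178 172 167 162 157 145 138 127 120 118 132 153 155 159 160 163 162 160
196  85  72  43  40  45  43  40  44  40  61  97 121 124 125 127 124 127 127 155 182 176 171 166 160 152 146 134 128 120 117 128 148 157 158 160 160 163 161
198  85  85  72  49  45  43  43
[... 3894 characters left out ...]
24 124 142 177 190 193 195 198 196 195 194 177 171 164 167 172 159 145 160 152 144 132 122 120 123 116  91  77  81  80  76  82  77
250 120 121 120 120 119 120 121 142 172 189 194 196 196 197 195 194 192 190 187 183 177 174 151 129 129 122 107  86  83  82  80  82  80  79  82  80  82  81
252 120 123 120 120 118 121 121 133 166 187 195 196 198 196 194 194 195 187 173 146 132 116 103  86  81  77  80  77  81  79  81  80  79  79  79  80  77  81
254 122 122 120 120 121 122 121 119 117 153 194 195 196 197 180 145 132 119  89  80  81  80  78  81  80  80  81  81  75  75  79  80  78  81  78  81  80  79
0.123 [257.5 222.7] [281.  236.9]
0.089 [258.2 232.7] [281.3 247.1]
0.157 [256.9 212.4] [280.7 226.4]
```

The stack is upright and in place (rim 255.8–279.7, within 1 px of prediction), and the held cup looks upright. Align and insert.

```bash
python3 -c "
from plant import r
from h import *
s=r.get_state();print(s['tool_pos'],rel(s,[.491,.1425,.195],1.41-np.pi))"
python3 -m pendant '[[[0,0,0],[-0.003,-0.001,0.02],0.5],[[0,0,0],[-0.003,-0.001,0.04],0.5],[[0,0,0],[-0.003,-0.001,0.045],0.5],[[0,0,0],[-0.003,-0.001,0.045],0.5]]'
python3 -c "
from plant import r
from h import *
s=r.get_state();print(s['tool_pos'],rel(s,[.491,.1425,.16],1.41-np.pi))"
```

```text
[0.49021541 0.13607156 0.24099826] (array([ 0.   , -0.002, -0.004]), array([-0.0066,  0.0003,  0.046 ]))
clock: 45.7
tool_pos: [0.4916, 0.1395, 0.1956]
eef_rot: [-0.647, 0.763, -0.0, -0.001]
contact_force: [0.2, 0.8, -0.9]
opening: 0.708
[0.49155454 0.1395299  0.19564449] (array([ 0.002, -0.002, -0.003]), array([-0.0029,  0.001 ,  0.0356]))
```

```bash
python3 -m pendant '[[[0,0,0],[-0.003,0.001,0],0.5],[[0,0,0],[-0.003,0.001,0.015],0.5],[[0,0,0],[-0.003,0.001,0.027],0.5],[[0,0,0],[-0.003,0.001,0.027],0.5]]'; python3 -m pendant '[[[0,0,0],[0,0,0.004],0.5],[[0,0,0],[0,0,0.008],0.5],[[0,0,0],[0,0,0.01],0.5],[[0,0,0],[0,0,0.01],0.5]]'
```

```text
clock: 46.1
tool_pos: [0.4912, 0.1441, 0.1689]
eef_rot: [-0.648, 0.762, -0.0, -0.001]
contact_force: [0.2, 0.9, -0.7]
opening: 0.707
clock: 46.5
tool_pos: [0.4915, 0.1441, 0.1591]
eef_rot: [-0.647, 0.762, -0.0, -0.0]
contact_force: [-0.2, 0.6, -0.2]
opening: 0.707
```

```bash
python3 -m pendant '[[[0,0,0],[0.001,0,0.003],0.5],[[0,0,0],[0.001,0,0.006],0.5],[[0,0,0],[0.001,0,0.006],0.5]]'; python3 -m pendant '[[[0,0,0],[0,0,0.002],0.5],[[0,0,0],[0,0,0.004],0.5],[[0,0,0],[0,0,0.004],0.5]]'
```

```text
clock: 46.8
tool_pos: [0.4911, 0.1429, 0.1527]
eef_rot: [-0.647, 0.762, -0.0, -0.001]
contact_force: [0.0, -0.6, 0.0]
opening: 0.708
clock: 47.1
tool_pos: [0.4912, 0.1431, 0.1488]
eef_rot: [-0.648, 0.762, -0.0, -0.0]
contact_force: [0.9, 0.4, -0.5]
opening: 0.712
```

Past the earlier blocking height with no force. Continue.

```bash
python3 -m pendant '[[[0,0,0],[0,0,0.003],0.5],[[0,0,0],[0,0,0.006],0.5],[[0,0,0],[0,0,0.006],0.5]]'; python3 -m pendant '[[[0,0,0],[0,0,0.001],0.5],[[0,0,0],[0,0,0.003],0.5],[[0,0,0],[0,0,0.003],0.5]]'
```

```text
clock: 47.4
tool_pos: [0.4911, 0.143, 0.1426]
eef_rot: [-0.648, 0.762, -0.0, -0.001]
contact_force: [0.4, -0.1, -0.7]
opening: 0.712
clock: 47.7
tool_pos: [0.4914, 0.1429, 0.1401]
eef_rot: [-0.647, 0.762, -0.0, -0.0]
contact_force: [-0.7, 0.3, 1.8]
opening: 0.703
```

```bash
python3 -m pendant '[[[0,0,0],[0,0,0.001],0.5],[[0,0,0],[0,0,0.002],0.5],[[0,0,0],[0,0,0.002],0.5]]'
```

```text
clock: 48.0
tool_pos: [0.4919, 0.1433, 0.1388]
eef_rot: [-0.648, 0.762, -0.0, 0.001]
contact_force: [-1.0, 0.4, 7.9]
opening: 0.703
```

Seated at the expected height (0.139–0.140) with 8 N. Release, retreat, and check.

```bash
python3 -m pendant '[[[0,0,0],[0,0,-0.001],0.92],[[0,0,0],[0,0,-0.001],0.92],[[0,0,0],[0,0,-0.001],0.92],[[0,0,0],[0,0,-0.001],0.92],[[0,0,0],[0,0,-0.03],0.92],[[0,0,0],[0,0,-0.07],0.92],[[0,0,0],[0,0,-0.11],0.92],[[0,0,0],[0,0,-0.14],0.92]]'
python3 -m pendant '[[[0,0,0],[0.05,0,0],0.92],[[0,0,0],[0.1,0,0],0.92],[[0,0,0],[0.15,0,0],0.92],[[0,0,0],[0.2,0,0],0.92],[[0,0,0],[0.25,0,0],0.92],[[0,0,0],[0.3,0,0],0.92],[[0,0,0],[0.35,0,0],0.92],[[0,0,0],[0.38,0,0],0.92],[[0,0,0],[0.38,0,0],0.92]]'
sed -i 's/range(188,256,2)/range(206,256,2)/' d.py; python3 d.py; python3 - <<'E'
from plant import r
from h import *
T=r.snapshot("top"); g=cv2.cvtColor(T["image"],cv2.COLOR_RGB2GRAY)
cv2.imwrite("pics/fin_top.png",T["image"][:,:,::-1]); S=r.snapshot("side"); cv2.imwrite("pics/fin_side.png",S["image"][:,:,::-1])
for z in(.157,.123):
  for s in (T,S):
    pts=np.array([proj(s,[.491+.031*np.cos(t),.1428+.031*np.sin(t),z]) for t in np.linspace(0,6.28,60)]); print(z,pts.min(0).round(1),pts.max(0).round(1))
print("    "+" ".join("%3d"%v for v in range(242,274)))
for y in range(190,222,2): print(y," ".join("%3d"%v for v in g[y,242:274]))
# bystanders & lid unchanged vs first pictures
for n,im in(("top",T["image"]),("side",S["image"])):
    a=cv2.imread(f"pics/{n}0.png")[:,:,::-1]
    B={"top":{"bottle":(155,218,192,248),"jar":(402,148,440,182),"carton":(118,166,172,206),"yellow":(318,212,346,240),"purple":(348,248,376,276)},
       "side":{"bottle":(195,275,232,338),"jar":(332,152,356,182),"carton":(112,280,182,338)}}[n]
    for k,(x0,y0,x1,y1) in B.items(): 
        p,q=[np.float32(cv2.cvtColor(i[y0:y1,x0:x1],cv2.COLOR_RGB2GRAY)) for i in(a,im)]
        print(n,k,[round(v,2) for v in cv2.phaseCorrelate(p,q)[0]],round(float(abs(p-q).mean()),1))
b=cv2.imread("pics/s4.png"); p=cv2.resize(S["image"][100:300,160:400],None,fx=2.5,fy=2.5)[:,:,::-1]; d=abs(b[110:320,90:300].astype(int)-p[110:320,90:300]).max(2); print("lid region diff",d.mean(), (d>40).mean())
E
```

```text
clock: 48.8
tool_pos: [0.4917, 0.1432, 0.2802]
eef_rot: [-0.647, 0.762, -0.001, 0.001]
contact_force: [0.8, 0.9, -0.3]
opening: 0.922
clock: 49.7
tool_pos: [0.4282, -0.2372, 0.2783]
eef_rot: [-0.644, 0.765, -0.001, -0.001]
contact_force: [0.5, 0.4, 0.2]
opening: 0.919
    250 251 252 253 254 255 256 257 258 259 260 261 262 263 264 265 266 267 268 269 270 271 272 273 274 275 276 277 278 279 280 281 282 283 284 285 286 287
206 111 110 114 112 109 112 114 110 112 113 111 113 110 111 113 110 105  95  91  89  87 102 124 113 101  82  80  77  79  86 103 115 116  94  82  81  83  83
208 110 112 111 110 112 111 109 114 112 111 110 105  95  82  75  81  74  96 115 106  89  79  76  74  77  78  77  76  81  89 100 100  96 113 127 109  80  83
210 111 110 112 110 110 110 106  92  90  85  79  75 106 125 109  85  81  79  76  78  80  79  76  76  79  74  77  74  79  90  99  98 100  98  98 106 118 120
212 111 109  95  85  85  86  92 112 127 109  90  80  78  75  75  77  80  79  78  77  78  76  77  77  77  81  77  78  74  84  96  97  99  97  96 100  97  98
214  98 105 108 124 112  99  80  80  76  74  78 108
[... 5190 characters left out ...]
61  54  51  51  50
216  52  51  52  53  51  58  80 115 141 151 155 159 158 152 145 146 141 130 112  99  94  93  91  89  85  75  62  55  53  53  52  53
218  52  51  51  51  51  53  66  92 117 129 130 129 122 114 105  99  96  95  95  92  91  90  87  78  68  57  53  53  52  52  52  52
220  53  51  53  52  52  57  72  94 109 113 118 118 117 114 109 106 101 100  99  97  97  95  87  73  61  54  52  51  52  52  51  54
top bottle [0.08, 0.01] 15.2
top jar [-0.36, 0.04] 13.2
top carton [0.07, 0.03] 14.9
top yellow [0.29, -0.48] 30.1
top purple [-0.0, 0.06] 11.7
side bottle [0.05, 0.0] 11.0
side jar [-0.14, -0.05] 8.8
side carton [0.03, -0.01] 9.4
lid region diff 7.612743764172335 0.046870748299319726
```

The checks agree: rim at 255–279.5 × 214–227 (side) and 244–268 × 194–215 (top), matching a fully home, upright stack. The bystanders haven't moved and the lid is open. Handing in.

```bash
python3 -c "
from plant import r
print(r.finish_job(), r.get_state()['clock'])"
```

```text
the job is handed in; nothing more can be done
the job is handed in; nothing more can be done
```

The job is done and handed in at about 50 s on the robot's clock, against the 72 s limit. I lifted the lid back onto its stop by the handle, stood cup b on the case floor, and nested cup a and then cup c into it.

**Cup c:** it failed on the first try. It was off-centre, caught inside cup a and tilted. A firmer squeeze, a fingertip press and a sideways push did not seat it. I took it out, squared it on the bench, measured it again and regrasped it. It then went in with no side force and seated at the expected height with about 8 N.

**Last checks:**
- **Stack:** after release, the top rim was within 1–2 pixels of the position for a fully home, upright stack in both cameras.
- **Bystanders:** the bottle, jar and carton showed shifts of at most about 0.4 pixel (the jar in the top view), which I put down to changed shadows.
- **Lid:** its region looks much as it did when I opened it. About 5% of the pixels differ clearly, probably from gripper shadow.
- **Forces:** every force reading stayed under about 20 N.

By then I had used all 12 picture views, so these final checks came from pixel values only. The yellow cup's top-view match shifted by about half a pixel and was the noisiest. Shading or a very small touch could explain it, and I did not settle which.

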